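# Size a tap collar on the cone and put it away

## Robot

A 7-joint arm with a two-finger parallel gripper is mounted at the origin on the work surface. World frame = base frame: x ahead of the robot, y to its left, z up, the work surface at z = 0. Lengths are in m, angles in rad, forces in N, time in s.
With the tool pointing down it reaches from about 0.425 to 0.875 m from the base axis. Payload 4.7 kg.
Tool frame: the origin (TCP) lies on the centre line of the jaws, within the pads' length; the fingertips stand 22 mm ahead of it and the grasp point (between the pads) lies 3 mm ahead of it; z points along the fingers, y is the direction in which the jaws open and shut (so a half turn about z gives the same grasp; the last joint's range is limited). The gripper opens to 87 mm and grips with 3 to 60 N. Pads are 19 mm wide; open, the fingers measure 117 mm over their backs; the gripper's body (75 mm by 190 mm) begins 51 mm behind the grasp point.
Start: joints at [-1.177, 0.321, -0.07, 1.45, 0.023, 1.371, -0.057], TCP at [0.241, 0.604, 0.219] pointing down, gripper open.
Joint ranges: [-2.86, 2.86], [-0.3, 2.09], [-1.38, 1.24], [0.06, 2.45], [-1.56, 4.7], [0.09, 2.05], [-2.69, 2.69]. Speed limits (rad/s): [2.57, 2.57, 3.14, 3.14, 3.14, 3.14, 3.14].

## Interface

Orientations are given as a rotation vector (axis times angle).
In Python, from bench import ctrl, imaging, close_job, finder gives the robot as it stands. The module is installed in compiled form; this text tells all that it offers.
- The arm moves only by the shell command python3 -m jog 'ROWS' [FORCE]. ROWS is JSON, a list that holds one entry, the list of rows, each a list of 7 numbers: the shift along the tool's x, y, z in cm, then the turn, a rotation vector about the tool's x, y, z in degrees, then the finger opening in cm, from 0 to 8.7. In form: [[[dx, dy, dz, ax, ay, az, claw], ...]]. A call has 1 to 12 rows; each row shifts and turns the commanded pose from where the row before left it, along the tool's axes as they then stand; what a row does not reach is not made up. A row lasts 1/10 s, in which the tool goes at most 50 mm and 8.59 degrees, less where a joint would pass 70% of its speed; a pose out of reach is approached as far as the arm can. A call is refused whole if a number of a shift passes 5 or a number of a turn 8.59, either way. A call with a gripper value outside its range is refused whole. The fingers move at their own pace and stop on an object; FORCE is the grip in N (left out, the last holds). Time passes only in rows, so rows that do not move let the fingers close. It gives the time, the measured TCP pose, the force and the opening at its end, in the units of the state.
- ctrl.get_state(): the state, without advancing time (a new reading comes with each control period).
- imaging.get_image(name): name is "scene" or "top"; returns a dict with "frame" (400x640x3 uint8, red, green, blue), "intrinsics" (3x3 intrinsics, pixels), "k1" (the pictures are not rectified: a ray, as slopes to the right and down, at radius r is drawn at 1 + k1 r^2 times it, then the intrinsics apply), "pose" (4x4, takes a point from camera to world coordinates). Camera axes: x right, y down, z forward; pixel columns grow to the right and rows downward; lengths in m; the calibration is good to about 2 mm. A picture is of the moment at which its call begins. There is no depth.
- close_job(): hands the job in, once; it reports no verdict.
Trained networks look in the newest picture that a camera, given by its name, has taken for a name from the list of things; names that differ only in an ending like _2 or _b are one class to them, and where a whole thing is asked for, a point or a joint stands for the part that bears it (a point fixed in the world has none). Each returns a list of dicts, best first, with "conf" (0 to 1); they miss things now and then, are a little off and sometimes report something else, mostly with a low value. They report only what shows in the picture. A call takes as long as a camera call. They do not tell look-alikes from the thing itself.
- finder.trace(label, camera): "region" (400x640 bool, what is visible of it) and "point" ([row, column] as shares, 0 to 1, of the picture: columns of its width, rows of its height, amid what is visible of it).
- finder.spot_point(label, camera): "point" ([row, column] as shares, 0 to 1, of the picture: columns of its width, rows of its height: a listed point, or the origin of a listed thing).
The state is a dict: "time": time; "joint_positions": joint angles; "qd": joint speeds; "joint_torque": joint torques, N m; "position": TCP position; "tool_rot": TCP orientation; "ft_force": force on the tool from outside, world axes, zero at the start; "torque": the same for the moment, N m; "grip_width": opening from 0.0 (shut) to 1.0 (fully open).
Only numpy, scipy, OpenCV 4.12 (cv2) and the standard library are available. Lean on these libraries where they do the work, as an engineer would, in place of code of your own. Each camera call takes 0.05 s, during which the arm holds its last target. There are 200 camera calls.

## Task

Find the size of the brass collar lying on the black square: slide it down the sizing cone until it stops and let go of it, then see which colour band it sits on. Put it flat in the spares-box bay of that colour, then press down the orange bar at the knee of the lid's stay so that the lid comes down shut. Leave the other collars and the kitchen things where they are.

Things in the scene. Friction and masses are not known exactly. Their poses are not given: they have to be found in the camera images.
- ring_a_mid (a point): Collar A, one of three brass collars that look alike: 46 mm outside diameter, 14 mm high, about 90 g, lying flat on the board. Bores 35, 29 and 23 mm, one of each; nothing tells which is which: the cone shows it (35 stops on red, 29 on yellow, 23 on blue). This point is its centre, half-way up.
- ring_b_mid (a point): Collar B, one of three brass collars that look alike: 46 mm outside diameter, 14 mm high, about 90 g, lying flat on the board. Bores 35, 29 and 23 mm, one of each; nothing tells which is which: the cone shows it (35 stops on red, 29 on yellow, 23 on blue). This point is its centre, half-way up.
- ring_c_mid (a point): Collar C, one of three brass collars that look alike: 46 mm outside diameter, 14 mm high, about 90 g, lying flat on the board. Bores 35, 29 and 23 mm, one of each; nothing tells which is which: the cone shows it (35 stops on red, 29 on yellow, 23 on blue). This point is its centre, half-way up.
- dark_square (a point): Centre of the black square (76 x 72 mm, flush) on the top face of a fixed pale wooden board, 100 x 270 x 12 mm; the square lies near the board's -y end. The collar lying on it is the one to size. The three collars lie in a row, centres about 95 mm apart, along this point's y axis, the other two toward +y.
- cone: Fixed upright sizing cone; origin at the centre of its underside on the counter, z up. Wooden foot 90 mm across, 30 mm high at the shaft. Steel shaft tapering from 41 mm diameter at 30 mm height to 14.6 mm at its tip at 140 mm. Painted bands: red 46.5-71.5 mm above the counter, yellow 71.5-96.5, blue 96.5-121.5.
- cone_tip (a point): Centre of the cone's tip, 140 mm above the counter. A collar slid down until it stops rests level with its middle within about 5 mm of its band's middle (59, 84 or 109 mm above the counter for red, yellow, blue). It clings only lightly and lifts off again.
- red_bay (a point): Centre of the floor of the red bay of the spares box, on its floor, 8 mm above the counter; bay 88 mm (x) by 168 mm (y) inside. End bay, 80 mm from the yellow one.
- yellow_bay (a point): Centre of the floor of the yellow bay of the spares box, on its floor, 8 mm above the counter; bay 67 mm (x) by 168 mm (y) inside. Middle bay.
- blue_bay (a point): Centre of the floor of the blue bay of the spares box, on its floor, 8 mm above the counter; bay 88 mm (x) by 168 mm (y) inside. End bay next to the stay, 80 mm from the yellow one.
- spares_box: Fixed wooden box, 262 (x) x 180 (y) x 55 mm high; origin at the centre of its underside. Walls 6 mm; two dividers rise only 10 mm above the floor. Bay floors are painted red, yellow, blue in this order along +x. The lid is hinged along the top of its -y wall; the lid's stay is outside its +x end.
- lid (a joint): Wooden lid of the spares box, 180 mm long, 9 mm thick, held open leaning 15 degrees over the box. Value in rad: 0 = open as found, 1.31 = shut, growing as it comes down. The hinge is damped: once the stay is broken the lid sinks shut by itself in about 2 s.
- knee_bar (a point): Press point on the level orange bar (10 mm diameter, along the box's x) at the knee of the lid's stay: on the bar's axis, 42 mm outside the box's end wall, about 73 mm above the counter; the bar ends 16 mm further out. Two 75 mm links, locked nearly straight. Pressed straight down about 10 mm (a light push, under 3 N) the knee breaks and the bar sinks on by itself.
- spice_jar: Bystander: amber glass jar, 42 mm across, 70 mm high; origin at its underside.
- tea_tin: Bystander: green tin, 52 mm across, 60 mm high; origin at its underside.
- cup: Bystander: blue cup, 66 mm across, 60 mm high; origin at its underside.
- bowl: Bystander: white bowl, 110 mm across, 50 mm high; origin at its underside.
- spoon: Bystander: wooden spoon, 200 mm long; origin at its underside, lying flat.
- spatula: Bystander: wooden spatula, 240 mm long; origin at its underside, lying flat.
- soy_bottle: Bystander: amber bottle, 50 mm across, 140 mm high; origin at its underside.
Mind the look-alikes: they are no part of the job. What is shaped like the part that bears ring_b_mid but turquoise is not meant.

How it is judged:
On the way, in this order (a step that is already met when the one before it is completed fails the run):
1. the collar from the black square has been slid down the cone until it stops at its own band, level and let go (((horizontal distance between ring_a_mid and cone below 0.005 m and z of ring_a_mid in the frame of cone between 0.051 and 0.066 m and angle between the z axis of ring_a_mid and the z axis of cone, either way round below 0.15 rad and contact force between ring_a and the fingers below 0.2 N and linear speed of ring_a below 0.02 m/s and horizontal distance between each of ring_b_mid, ring_c_mid and dark_square above 0.06 m) or (horizontal distance between ring_b_mid and cone below 0.005 m and z of ring_b_mid in the frame of cone between 0.076 and 0.091 m and angle between the z axis of ring_b_mid and the z axis of cone, either way round below 0.15 rad and contact force between ring_b and the fingers below 0.2 N and linear speed of ring_b below 0.02 m/s and horizontal distance between each of ring_a_mid, ring_c_mid and dark_square above 0.06 m) or (horizontal distance between ring_c_mid and cone below 0.005 m and z of ring_c_mid in the frame of cone between 0.101 and 0.116 m and angle between the z axis of ring_c_mid and the z axis of cone, either way round below 0.15 rad and contact force between ring_c and the fingers below 0.2 N and linear speed of ring_c below 0.02 m/s and horizontal distance between each of ring_a_mid, ring_b_mid and dark_square above 0.06 m))), for 0.3 s.
2. with the lid still up, that collar lies flat in the bay of the colour it stopped at, let go (value of joint lid below 0.15 rad and ((x of ring_a_mid in the frame of red_bay between -0.027 and 0.027 m and y of ring_a_mid in the frame of red_bay between -0.07 and 0.07 m and z of ring_a_mid in the frame of red_bay between 0 and 0.011 m and contact force between ring_a and the fingers below 0.2 N and linear speed of ring_a below 0.02 m/s and horizontal distance between each of ring_b_mid, ring_c_mid and dark_square above 0.06 m) or (x of ring_b_mid in the frame of yellow_bay between -0.017 and 0.017 m and y of ring_b_mid in the frame of yellow_bay between -0.07 and 0.07 m and z of ring_b_mid in the frame of yellow_bay between 0 and 0.011 m and contact force between ring_b and the fingers below 0.2 N and linear speed of ring_b below 0.02 m/s and horizontal distance between each of ring_a_mid, ring_c_mid and dark_square above 0.06 m) or (x of ring_c_mid in the frame of blue_bay between -0.027 and 0.027 m and y of ring_c_mid in the frame of blue_bay between -0.07 and 0.07 m and z of ring_c_mid in the frame of blue_bay between 0 and 0.011 m and contact force between ring_c and the fingers below 0.2 N and linear speed of ring_c below 0.02 m/s and horizontal distance between each of ring_a_mid, ring_b_mid and dark_square above 0.06 m))), for 0.2 s.
At the end, for the whole second after the job is handed in: The collar from the black square lies flat, released and at rest in the bay of the colour it stopped at (its centre at least 14 mm inside the bay), no other collar is within 60 mm of the square's centre, and the lid is shut (within 0.06 rad) and still (value of joint lid above 1.25 rad and velocity of joint lid below 0.05 rad/s and ((x of ring_a_mid in the frame of red_bay between -0.027 and 0.027 m and y of ring_a_mid in the frame of red_bay between -0.07 and 0.07 m and z of ring_a_mid in the frame of red_bay between 0 and 0.011 m and contact force between ring_a and the fingers below 0.2 N and linear speed of ring_a below 0.02 m/s and horizontal distance between each of ring_b_mid, ring_c_mid and dark_square above 0.06 m) or (x of ring_b_mid in the frame of yellow_bay between -0.017 and 0.017 m and y of ring_b_mid in the frame of yellow_bay between -0.07 and 0.07 m and z of ring_b_mid in the frame of yellow_bay between 0 and 0.011 m and contact force between ring_b and the fingers below 0.2 N and linear speed of ring_b below 0.02 m/s and horizontal distance between each of ring_a_mid, ring_c_mid and dark_square above 0.06 m) or (x of ring_c_mid in the frame of blue_bay between -0.027 and 0.027 m and y of ring_c_mid in the frame of blue_bay between -0.07 and 0.07 m and z of ring_c_mid in the frame of blue_bay between 0 and 0.011 m and contact force between ring_c and the fingers below 0.2 N and linear speed of ring_c below 0.02 m/s and horizontal distance between each of ring_a_mid, ring_b_mid and dark_square above 0.06 m))); the robot touches nothing.
It fails at once if another collar than the one from the black square is moved by more than 30 mm (distance of each of ring_a_mid, ring_b_mid from where it was at the start of the episode above 0.03 m or distance of each of ring_b_mid, ring_c_mid from where it was at the start of the episode above 0.03 m or distance of each of ring_a_mid, ring_c_mid from where it was at the start of the episode above 0.03 m).
It fails at once if a bystander is moved by more than 50 mm (distance of any of spice_jar, tea_tin, cup, bowl, spoon, spatula, soy_bottle from where it was at the start of the episode above 0.05 m).
It also fails if it takes over 58 s, if anything falls off the work surface, if the arm or the gripper's body presses on something with over 40 N, if the wrist force passes 120 N, or if a joint passes its speed limit or range.

## Working session

There is one attempt and no reset: what is moved stays moved. The work goes in short steps, Python scripts to look and compute and a shell command to move; the robot and the scene stay as the last step left them, time stands still between calls to the robot, and variables do not carry over. Pictures are saved under pics/ and viewed, about 8 in all and at most 12, crops included, and the job is handed in when it is done.

```bash
mkdir -p pics; cat > h.py <<'E'
import numpy as np, cv2
from bench import ctrl, imaging, finder
def cam(n): return imaging.get_image(n)
def ray(c,p,px=False):
    # p=[row,col] shares -> origin, dir
    K=c["intrinsics"];k=c["k1"];H,W=c["frame"].shape[:2]
    v,u=(p[0],p[1]) if px else (p[0]*H,p[1]*W)
    d=np.array([[[u,v]]],float)
    xy=cv2.undistortPoints(d,np.array(K,float),np.array([k,0,0,0,0],float),None,None)[0,0] if 1 else 0
    T=np.array(c["pose"]);r=T[:3,:3]@np.array([xy[0],xy[1],1]);return T[:3,3],r/np.linalg.norm(r)
def onz(c,p,z,px=False):
    o,r=ray(c,p,px);return o+r*(z-o[2])/r[2]
def tri(rs):
    A=sum(np.eye(3)-np.outer(r,r) for o,r in rs);b=sum((np.eye(3)-np.outer(r,r))@o for o,r in rs)
    x=np.linalg.solve(A,b);return x,[np.linalg.norm(np.cross(x-o,r)) for o,r in rs]
def proj(c,X):
    T=np.array(c["pose"]);p=T[:3,:3].T@(np.array(X)-T[:3,3])
    return cv2.projectPoints(p[None],np.zeros(3),np.zeros(3),np.array(c["intrinsics"],float),np.array([c["k1"],0,0,0,0],float))[0][0,0]
def save(n,im): cv2.imwrite("pics/"+n,im[:,:,::-1])
E
python3 - <<'E'
from h import *
np.set_printoptions(precision=4,suppress=True)
C={n:cam(n) for n in("scene","top")}
for n in C: save(n+"0.png",C[n]["frame"]); print(n,C[n]["k1"],np.array(C[n]["pose"])[:3,3])
print(ctrl.get_state())
Z=dict(ring_a_mid=.019,dark_square=.012,cone_tip=.14,cone=0,red_bay=.008,yellow_bay=.008,blue_bay=.008,spares_box=0,knee_bar=.073,spice_jar=0,tea_tin=0,cup=0,bowl=0,spoon=0,spatula=0,soy_bottle=0)
for l,z in Z.items():
  for n in C:
    for d in finder.spot_point(l,n)[:6]:
      p=d["point"];print(l,n,round(d["conf"],2),np.round([p[1]*640,p[0]*400],1),onz(C[n],p,z))
E
```

```text
scene -0.06064072341407263 [1.3899 0.5058 0.8221]
top -0.05471372707779596 [0.4308 0.0532 1.3888]
{'time': 0.1, 'joint_positions': array([-1.1769,  0.3218, -0.0701,  1.4516,  0.0226,  1.3708, -0.0569]), 'qd': array([-0.0001, -0.002 , -0.0006, -0.003 ,  0.0003,  0.0026, -0.0008]), 'joint_torque': array([ -0.0001, -49.2573,  -0.4059, -31.3398,  -0.0643,   0.0395,
         0.0001]), 'position': array([0.2408, 0.6032, 0.2184]), 'tool_rot': array([-0.5929, -3.0849,  0.0027]), 'ft_force': array([-0.6143,  0.1095, -0.9249]), 'torque': array([ 0.0055,  0.0254, -0.0047]), 'grip_width': 1.0017717502974866}
ring_a_mid scene 0.57 [354.8 212.1] [0.4723 0.1473 0.019 ]
ring_a_mid top 0.58 [288.8 215.4] [0.4796 0.1481 0.019 ]
ring_a_mid top 0.32 [367.7 133.4] [ 0.744  -0.1056  0.019 ]
ring_a_mid top 0.25 [195.3 257.7] [0.3461 0.4443 0.019 ]
dark_square scene 0.97 [352.9 219.8] [0.4986 0.1538 0.012 ]
dark_square top 0.73 [286.7 211.7] [0.4918 0.1554 0.012 ]
cone_tip scene 0.58 [275.6 177.4] [ 0.5802 -0.0474  0.14  ]
cone_tip scene 0.23 [339.2 190.6] [0.5499 0.1292 0.14  ]
cone_tip scene 0.21 [355.6 2
[... 1318 characters left out ...]
.9 144.4] [0.712  0.1108 0.    ]
cup top 0.25 [421.8 221.8] [ 0.4586 -0.2798  0.    ]
bowl scene 0.71 [369.8 305. ] [ 0.7468  0.3118 -0.    ]
bowl top 0.88 [241.4 133.1] [0.7502 0.3061 0.    ]
spoon scene 0.55 [230.3 242.9] [ 0.7344 -0.1013 -0.    ]
spoon top 0.58 [369.1 137.5] [ 0.7346 -0.1122  0.    ]
spatula scene 0.81 [475.9 268.2] [0.5067 0.5083 0.    ]
spatula scene 0.67 [297.5 269.3] [0.73   0.1061 0.    ]
spatula top 0.78 [177.4 209.6] [0.4995 0.5111 0.    ]
spatula top 0.36 [287.2 212.8] [0.4887 0.1548 0.    ]
soy_bottle scene 0.64 [465.  226.9] [0.3577 0.4446 0.    ]
soy_bottle top 0.63 [369.7 134.5] [ 0.7447 -0.1145  0.    ]
soy_bottle top 0.57 [197.  256.5] [0.3487 0.4444 0.    ]
```

```bash
python3 - <<'E'
import cv2
a=cv2.imread("pics/scene0.png");b=cv2.imread("pics/top0.png")
a=cv2.resize(a[140:340,170:500],(792,480));cv2.imwrite("pics/scene_c.png",a)
b=cv2.resize(b[100:280,150:470],None,fx=2.5,fy=2.5);cv2.imwrite("pics/top_c.png",b)
E
```

```text
(no output)
```

View pics/top_c.png

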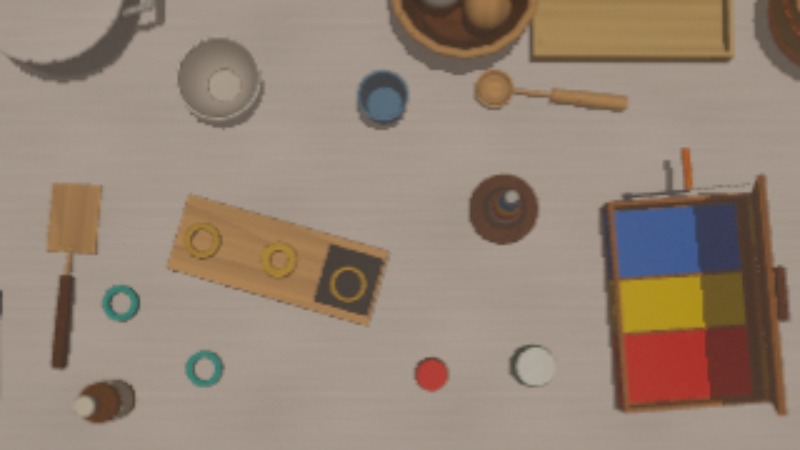

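View pics/scene_c.png

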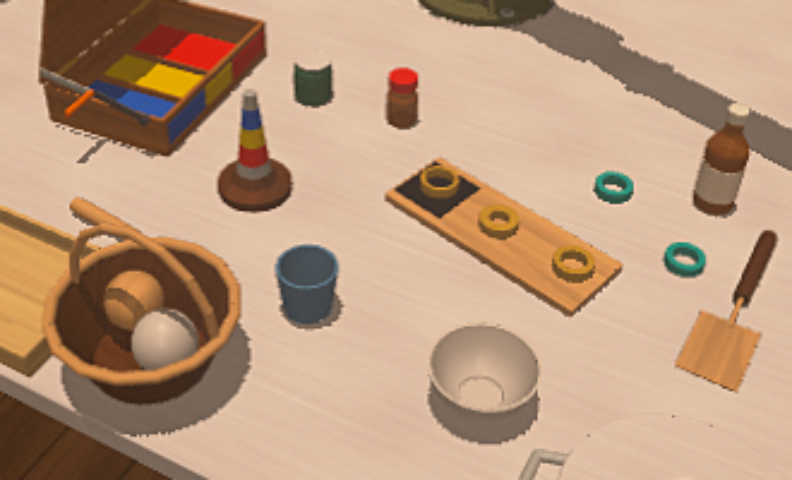

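The top crop shows three brass collars on the board, at full-image pixels of about (289,213) on the black square, (261,204) and (231,196). The two turquoise rings at (198,221) and (232,247) are decoys. The one meant is at (289,213), since only it lies on the black square. I'll measure it and confirm with a crop.

```bash
python3 - <<'E'
from h import *
np.set_printoptions(precision=4,suppress=True)
C={n:cam(n) for n in("scene","top")}
for n in C:
  for l,z in(("ring_a_mid",.02),("cone",.1),("lid",.1),("knee_bar",.073)):
    for d in finder.trace(l,n)[:5]:
      ys,xs=np.where(d["region"]);
      (cx,cy),_=cv2.minEnclosingCircle(np.c_[xs,ys].astype(np.float32))
      print(n,l,round(d["conf"],2),len(xs),(xs.min(),xs.max(),ys.min(),ys.max()),(cx,cy),onz(C[n],(cy+.5,cx+.5),z,True)[:2])
t=C["top"]["frame"];s=C["scene"]["frame"]
a=cv2.resize(t[185:245,260:320],(400,400),interpolation=cv2.INTER_NEAREST);b=cv2.resize(s[190:250,325:385],(400,400),interpolation=cv2.INTER_NEAREST)
save("crop1.png",np.hstack([a,b]))
for p in((0.479,.148,.019),(.585,-.051,.14),(.585,-.051,.03)): print(p,[proj(C[n],p) for n in C])
E
```

```text
scene cone 0.76 846 (np.int64(260), np.int64(290), np.int64(177), np.int64(227)) (274.0, 202.4499969482422) [ 0.6339 -0.0187]
scene cone 0.61 200 (np.int64(400), np.int64(417), np.int64(242), np.int64(257)) (408.1428527832031, 249.7142791748047) [0.6322 0.3532]
scene cone 0.49 296 (np.int64(292), np.int64(307), np.int64(162), np.int64(182)) (299.5, 172.0) [ 0.477  -0.0314]
scene cone 0.27 168 (np.int64(370), np.int64(384), np.int64(225), np.int64(238)) (377.1785583496094, 232.0) [0.6096 0.2655]
scene lid 0.93 2484 (np.int64(186), np.int64(241), np.int64(94), np.int64(188)) (219.0, 141.0) [ 0.4504 -0.3465]
scene lid 0.59 6031 (np.int64(187), np.int64(280), np.int64(94), np.int64(204)) (229.84375, 149.0) [ 0.4731 -0.2858]
scene knee_bar 0.63 214 (np.int64(186), np.int64(227), np.int64(168), np.int64(188)) (206.5, 178.5) [ 0.6064 -0.2738]
scene knee_bar 0.49 2200 (np.int64(330), np.int64(428), np.int64(205), np.int64(271)) (379.0, 236.0) [0.5923 0.2662]
top ring_a_mid 0.48 82 (np.int64(282), np.int64(296), np.int64(206), np.int64(220)) (289.0333251953125, 213.03334045410156) [0.4855 0.1458]
top cone 0.65 639 (np.int64(338), np.int64(365), np.int64(170), np.int64(197)) (351.5, 183.3076934814453) [ 0.5714 -0.0471]
top lid 0.7 676 (np.int64(423), np.int64(464), np.int64(160), np.int64(263)) (442.5, 211.5) [ 0.4858 -0.3205]
top knee_bar 0.43 65 (np.int64(423), np.int64(442), np.int64(159), np.int64(175)) (432.2132263183594, 166.9191131591797) [ 0.625  -0.2997]
top knee_bar 0.35 630 (np.int64(337), np.int64(365), np.int64(170), np.int64(197)) (351.0, 183.0) [ 0.5753 -0.0477]
(0.479, 0.148, 0.019) [array([354.0648, 213.4407]), array([288.8706, 215.6019])]
(0.585, -0.051, 0.14) [array([273.489 , 177.9101]), array([354.3468, 177.6683])]
(0.585, -0.051, 0.03) [array([275.3391, 209.5407]), array([351.4935, 181.9244])]
```

View pics/crop1.png

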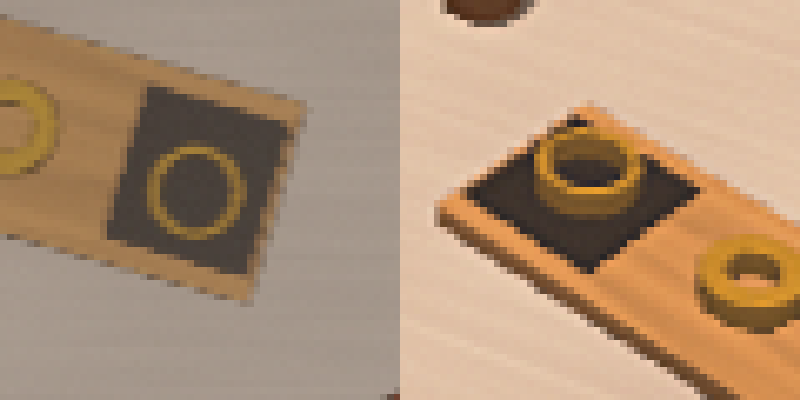

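The crop confirms it: the brass collar with the thin wall sits on the black square, at top pixel (289.5,214) and scene pixel (353,215). That puts it at about (0.484, 0.146). Moving above it.

```bash
python3 -m jog '[[[-3.59,-3.04,0,0,0,0,7],[-3.59,-3.04,0,0,0,0,7],[-3.59,-3.04,0,0,0,0,7],[-3.59,-3.04,0,0,0,0,7],[-3.59,-3.04,0,0,0,0,7],[-3.59,-3.04,0,0,0,0,7],[-3.59,-3.04,0,0,0,0,7],[-3.59,-3.04,0,0,0,0,7],[-3.59,-3.04,0,0,0,0,7],[-3.59,-3.04,0,0,0,0,7],[-3.59,-3.04,0,0,0,0,7],[0,0,0,0,0,0,7]]]' 20; python3 -m jog '[[[0,0,0,0,8,0,7],[0,0,0,0,8,0,7],[0,0,0,0,8,0,7],[0,0,0,0,8,0,7],[0,0,0,0,8,0,7],[0,0,0,0,0,0,7],[0,0,0,0,0,0,7]]]'; python3 -c "from h import *;print(ctrl.get_state())"
```

```text
time: 3.4
position: [0.4869, 0.139, 0.22]
tool_rot: [0.61, 3.079, -0.003]
ft_force: [-0.3, -0.6, 0.3]
grip_width: 0.804
time: 4.1
position: [0.4839, 0.1467, 0.218]
tool_rot: [-0.464, -2.405, -0.166]
ft_force: [-1.3, -0.0, -0.1]
grip_width: 0.806
{'time': 4.1, 'joint_positions': array([-0.40633567,  0.51319347,  0.40560709,  1.40875642, -0.45021626,
        1.91738527,  1.20000743]), 'qd': array([-0.02374895, -0.086609  , -0.00092422,  0.00079995,  0.00047915,
        0.00064889,  0.00024712]), 'joint_torque': array([ 9.26101673e-01, -4.91000891e+01,  5.59689492e+00, -2.60026485e+01,
       -9.94014591e-01,  2.96563335e+00, -5.96093363e-03]), 'position': array([0.48385505, 0.14673408, 0.21800377]), 'tool_rot': array([-0.46363852, -2.40543884, -0.16640024]), 'ft_force': array([-1.33136506, -0.0411302 , -0.1033585 ]), 'torque': array([-0.23816269, -0.67735229,  0.00789828]), 'grip_width': 0.8057672070149328}
```

```bash
cat >> h.py <<'E'
from scipy.spatial.transform import Rotation as R
def go(t,tip=True):
    """tool-axes shift in cm that brings the tip centre (22 mm ahead of TCP) or the TCP to t"""
    s=ctrl.get_state();M=R.from_rotvec(s["tool_rot"]).as_matrix();p=s["position"]+(M[:,2]*.022 if tip else 0)
    return np.round(M.T@(np.array(t)-p)*100,2),M
E
python3 - <<'E'
from h import *
np.set_printoptions(precision=3,suppress=True)
_,M=go([0,0,0]);print(M,np.degrees(np.arccos(-M[2,2])))
h=M[:2,0]/np.linalg.norm(M[:2,0])
r=np.array([.484,.146])-0*h; t=r+.0038*h; print(t)
for z in(.07,.0195): print(go([*t,z])[0])
print("down 1cm:",M.T@[0,0,-1])
E
```

```text
[[-0.71   0.371 -0.598]
 [ 0.285  0.929  0.237]
 [ 0.643 -0.002 -0.765]] 40.04924319651458
[0.48  0.147]
[-9.26 -0.03  9.35]
[-12.51  -0.02  13.21]
down 1cm: [-0.643  0.002  0.765]
```

```bash
python3 -m jog '[[[-3.1,0,3.1,0,0,0,7],[-3.1,0,3.1,0,0,0,7],[-3.06,0,3.15,0,0,0,7],[0,0,0,0,0,0,7],[0,0,0,0,0,0,7]]]'; python3 - <<'E'
from h import *
np.set_printoptions(precision=3,suppress=True)
t=cam("top");s=cam("scene");
a=cv2.resize(t["frame"][175:255,250:330],(400,400));b=cv2.resize(s["frame"][180:260,315:395],(400,400))
save("crop2.png",np.hstack([a,b]));print(go([.48,.147,.0195])[0])
E
```

```text
time: 4.6
position: [0.4938, 0.1439, 0.091]
tool_rot: [-0.46, -2.409, -0.17]
ft_force: [0.6, -0.9, 0.4]
grip_width: 0.803
[-3.44 -0.27  4.36]
```

View pics/crop2.png

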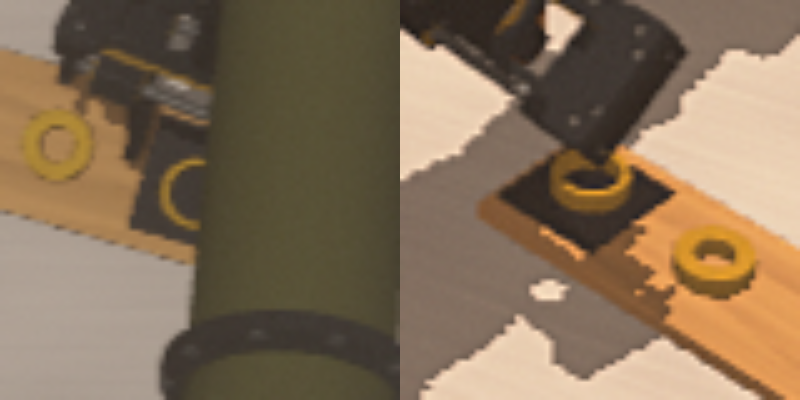

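```bash
python3 - <<'E'
from h import *
np.set_printoptions(precision=3,suppress=True)
s=ctrl.get_state();d,M=go([.48,.147,.0195]);print(d,s["position"])
tip=s["position"]+M[:,2]*.022
for n in("top","scene"):
  c=cam(n); print(n,tip,[proj(c,tip+M[:,1]*k) for k in(-.035,.035,.05)])
E
```

```text
[-3.44 -0.27  4.36] [0.495 0.144 0.092]
top [0.482 0.149 0.075] [array([297.995, 218.125]), array([276.688, 209.669]), array([272.133, 207.86 ])]
scene [0.482 0.149 0.075] [array([346.567, 192.884]), array([363.997, 204.713]), array([367.888, 207.354])]
```

```bash
python3 -m jog '[[[-1.3,0,1.55,0,0,0,7],[-1.3,0,1.55,0,0,0,7],[-0.6,0,0.7,0,0,0,7],[0,0,0,0,0,0,7],[0,0,0,0,0,0,7]]]'; python3 - <<'E'
from h import *
print(go([.48,.147,.0195])[0]); s=ctrl.get_state(); print(s["position"],s["ft_force"])
E
```

```text
time: 5.3
position: [0.4937, 0.1426, 0.0381]
tool_rot: [-0.463, -2.405, -0.168]
ft_force: [0.8, 0.2, 0.8]
grip_width: 0.804
[-0.1  -0.09  0.15]
[0.49365494 0.1425575  0.0381163 ] [0.77916463 0.18058471 0.79784226]
```

```bash
python3 -m jog '[[[0,0,0.15,0,0,0,7],[0,0,0,0,0,0,4],[0,0,0,0,0,0,4],[0,0,0,0,0,0,4],[0,0,0,0,0,0,4],[0,0,0,0,0,0,4],[0,0,0,0,0,0,4]]]' 20; python3 -m jog '[[[0.65,0,-0.77,0,0,0,4],[1.9,0,-2.3,0,0,0,4],[2.6,0,-3.05,0,0,0,4],[2.6,0,-3.05,0,0,0,4],[2.6,0,-3.05,0,0,0,4],[0.65,0,-0.77,0,0,0,4],[0,0,0,0,0,0,4]]]'; python3 - <<'E'
from h import *
t=cam("top");s=cam("scene");g,M=go([0,0,0])
st=ctrl.get_state();tip=st["position"]+M[:,2]*.022
u,v=map(int,proj(s,tip));b=cv2.resize(s["frame"][v-50:v+50,u-50:u+50],(500,500))
save("crop3.png",b);print(tip,st["grip_width"],u,v)
E
```

```text
time: 6.0
position: [0.4931, 0.143, 0.0374]
tool_rot: [-0.463, -2.407, -0.168]
ft_force: [-0.5, 0.0, 0.1]
grip_width: 0.468
time: 6.7
position: [0.4933, 0.1433, 0.2098]
tool_rot: [-0.462, -2.411, -0.171]
ft_force: [-0.0, 0.7, -0.2]
grip_width: 0.46
[0.4788235  0.14851932 0.18997753] 0.45779958396038656 358 163
```

View pics/crop3.png

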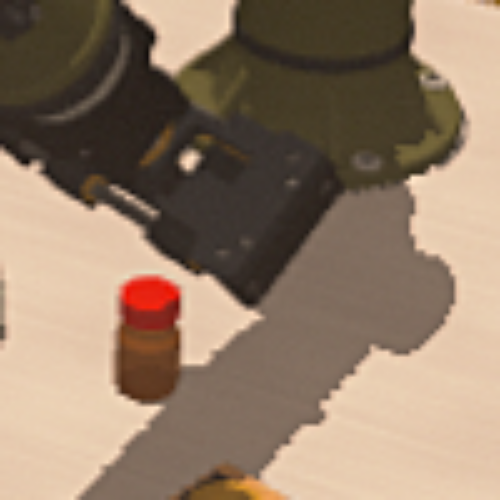

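The opening went all the way to the commanded 40 mm, so the collar slipped. I'll check where it lies.

```bash
python3 - <<'E'
from h import *
s=cam("scene");t=cam("top")
for n,c in(("scene",s),("top",t)):
  for d in finder.spot_point("ring_a_mid",n)[:4]: p=d["point"];print(n,d["conf"],p[1]*640,p[0]*400,onz(c,p,.019))
save("crop4.png",np.hstack([cv2.resize(s["frame"][180:260,315:395],(400,400)),cv2.resize(t["frame"][175:255,250:330],(400,400))]))
E
```

```text
scene 0.65 356.096 213.72 [0.477305   0.15363845 0.019     ]
```

View pics/crop4.png

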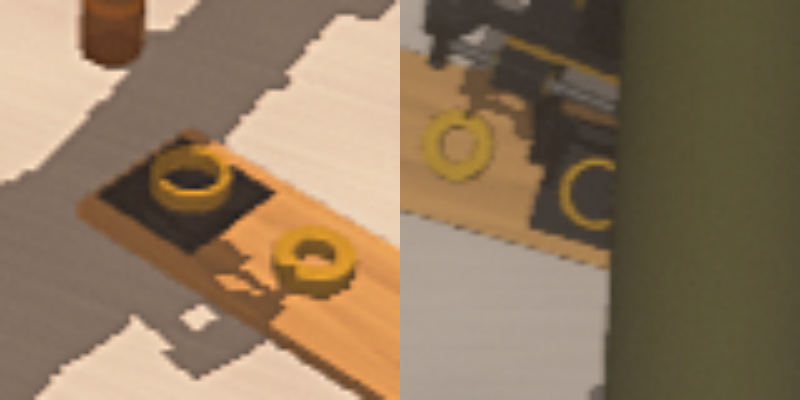

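```bash
python3 - <<'E'
from h import *
np.set_printoptions(precision=4,suppress=True)
s=cam("scene");t=cam("top")
print(onz(s,(215.7,353.1),.019,1),onz(s,(214.2,353.1),.026,1),onz(t,(213.8,289.5),.026,1))
# brass fit in both (arm out of scene view)
for n,c,(x0,y0,x1,y1) in(("scene",s,(335,203,371,232)),):
  h=cv2.cvtColor(c["frame"][y0:y1,x0:x1],cv2.COLOR_RGB2HSV);m=((h[...,1]>120)&(h[...,0]>15)&(h[...,0]<32)).astype(np.uint8)
  k,l,st,ce=cv2.connectedComponentsWithStats(m);i=1+np.argmax(st[1:,4]);x,y,w,hh,a=st[i];print("bbox",x+x0,y+y0,w,hh,a); 
  cc=(y+y0+hh/2,x+x0+w/2);print(cc,onz(c,cc,.019,1))
# expected silhouette of ring at trial position
for X in((.484,.146),(.49,.146),(.478,.15)):
  P=np.array([proj(s,(X[0]+.023*np.cos(a),X[1]+.023*np.sin(a),z)) for a in np.linspace(0,6.28,40) for z in(.012,.026)]);print(X,P.min(0),P.max(0))
E
```

```text
[0.4896 0.1498 0.019 ] [0.4914 0.1501 0.026 ] [0.4844 0.1455 0.026 ]
bbox 345 209 17 14 152
(np.float64(216.0), np.float64(353.5)) [0.4902 0.1513 0.019 ]
(0.484, 0.146) [344.566  207.2732] [360.9002 221.2804]
(0.49, 0.146) [343.668  208.4108] [360.0504 222.4911]
(0.478, 0.15) [346.711  206.5619] [363.0256 220.5215]
```

```bash
python3 - <<'E'
from h import *
print(go([.4885,.149,.05])[0],go([.4885,.149,.0185])[0])
E
```

```text
[-9.68  0.42 10.12] [-11.71   0.42  12.53]
```

```bash
python3 -m jog '[[[-2,0.3,2,0,0,0,7],[-2.9,0,3,0,0,0,7],[-2.9,0,3,0,0,0,7],[-1.88,0,2.1,0,0,0,7],[0,0,0,0,0,0,7],[-0.64,0,0.77,0,0,0,7],[-0.64,0,0.77,0,0,0,7],[-0.32,0,0.38,0,0,0,7],[-0.26,0,0.31,0,0,0,7],[0,0,0,0,0,0,7],[0,0,0,0,0,0,7]]]'; python3 - <<'E'
from h import *
print(go([.4885,.149,.0185])[0]); print(ctrl.get_state()["ft_force"])
E
```

```text
time: 8.2
position: [0.5022, 0.1428, 0.0394]
tool_rot: [-0.462, -2.407, -0.169]
ft_force: [0.6, -0.1, -0.0]
grip_width: 0.804
[-0.19  0.07  0.37]
[ 0.5685141  -0.07309994 -0.0483183 ]
```

```bash
python3 -m jog '[[[-0.1,0,0.2,0,0,0,7],[-0.1,0,0.15,0,0,0,7],[0,0,0,0,0,0,7],[0,0,0,0,0,0,7]]]'; python3 - <<'E'
from h import *
print(go([.4885,.149,.0185])[0]); print(ctrl.get_state()["ft_force"])
E
```

```text
time: 8.6
position: [0.5013, 0.143, 0.035]
tool_rot: [-0.463, -2.407, -0.168]
ft_force: [-0.0, -0.1, -0.7]
grip_width: 0.806
[ 0.02  0.09 -0.03]
[-0.02847986 -0.14878949 -0.72896086]
```

```bash
python3 -m jog '[[[0,0,0,0,0,0,4.2],[0,0,0,0,0,0,4.2],[0,0,0,0,0,0,4.2],[0,0,0,0,0,0,4.2],[0,0,0,0,0,0,4.2],[0,0,0,0,0,0,4.2],[0,0,0,0,0,0,4.2]]]' 15; python3 -c "
from h import *
print(go([.4885,.149,.0185])[0]); print(ctrl.get_state()['ft_force'])"
```

```text
time: 9.3
position: [0.5013, 0.143, 0.035]
tool_rot: [-0.463, -2.407, -0.168]
ft_force: [0.1, 0.2, 0.3]
grip_width: 0.483
[ 0.02  0.09 -0.03]
[0.06076271 0.19091943 0.30957342]
```

```bash
python3 - <<'E'
from h import *
s=cam("scene");t=cam("top")
save("crop5.png",np.hstack([cv2.resize(s["frame"][180:250,315:385],(400,400)),cv2.resize(t["frame"][180:250,260:330],(400,400))]))
E
```

```text
(no output)
```

View pics/crop5.png

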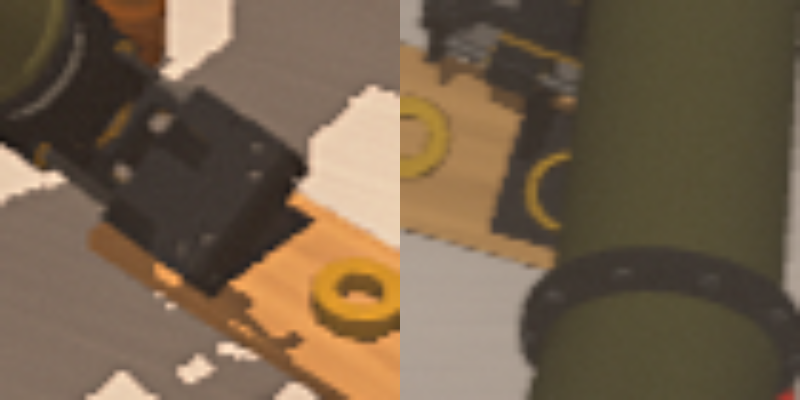

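```bash
python3 - <<'E'
from h import *
t=cam("top");s=cam("scene");g,M=go([0,0,0]);st=ctrl.get_state();tip=st["position"]+M[:,2]*.022
out=[]
for c,(x0,y0) in((t,(265,180)),(s,(320,185))):
  f=c["frame"][y0:y0+45,x0:x0+45]; f=(255*(f/255.)**.45).astype(np.uint8); f=cv2.resize(f,(400,400),interpolation=cv2.INTER_CUBIC)
  k=400/45
  for sy in(-1,1):
    q=[tip+sy*.021*M[:,1]+a*M[:,0]+b*M[:,2] for a,b in((-.0095,0),(.0095,0),(.0095,-.03),(-.0095,-.03))]
    P=np.array([((proj(c,p)+.0-(x0,y0))*k) for p in q],int);cv2.polylines(f,[P],True,(255,0,255) if sy>0 else (0,255,255),1)
  out.append(f)
save("crop6.png",np.hstack(out))
E
```

```text
(no output)
```

View pics/crop6.png

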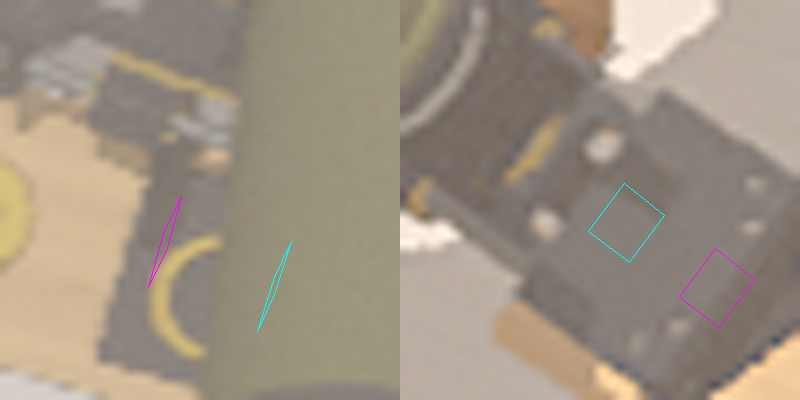

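```bash
python3 -m jog '[[[0,0,0,0,0,0,7],[0,0,0,0,0,0,7],[0,0,0,0,0,0,7],[2.6,0,-3.06,0,0,0,7],[2.6,0,-3.06,0,0,0,7],[0,0,0,0,-8.01,0,7],[0,0,0,0,-8.01,0,7],[0,0,0,0,-8.01,0,7],[0,0,0,0,-8.01,0,7],[0,0,0,0,-8.01,0,7],[0,0,0,0,0,0,7],[0,0,0,0,0,0,7]]]'; python3 - <<'E'
from h import *
t=cam("top");g,M=go([.487,.148,.015]);print(g,np.round(M,3))
m=(t["frame"][195:235,270:310]);save("t1.png",cv2.resize(m,(400,400)))
s=cam("scene")
for d in finder.spot_point("ring_a_mid","scene")[:2]:p=d["point"];print(p[1]*640,p[0]*400,onz(s,p,.019))
E
```

```text
time: 10.7
position: [0.5003, 0.1439, 0.116]
tool_rot: [0.59, 3.086, 0.002]
ft_force: [0.7, 0.1, 0.4]
grip_width: 0.808
[ 1.53 -0.09  7.89] [[-0.929  0.371  0.001]
 [ 0.371  0.929  0.001]
 [-0.     0.001 -1.   ]]
355.52 213.79999999999998 [0.47844026 0.15233592 0.019     ]
```

```bash
python3 -m jog '[[[1.6,0,2.9,0,0,0,7],[0,0,2.9,0,0,0,7],[0,0,1.5,0,0,0,7],[0,0,0.5,0,0,0,7],[0,0,0,0,0,0,7],[0,0,0,0,0,0,7]]]'; python3 -c "
from h import *
print(go([.486,.148,.0145])[0]); print(ctrl.get_state()['ft_force'])"
```

```text
time: 11.45
position: [0.4873, 0.1487, 0.038]
tool_rot: [0.595, 3.083, 0.0]
ft_force: [0.3, -0.4, 0.7]
grip_width: 0.801
[ 0.1  -0.12  0.14]
[ 0.27156535 -0.42820808  0.68464575]
```

```bash
python3 -m jog '[[[0,0,0.15,0,0,0,4.2],[0,0,0,0,0,0,4.2],[0,0,0,0,0,0,4.2],[0,0,0,0,0,0,4.2],[0,0,0,0,0,0,4.2],[0,0,0,0,0,0,4.2],[0,0,0,0,0,0,4.2]]]' 20; python3 -c "
from h import *
print(go([.486,.148,.0145])[0]); print(ctrl.get_state()['ft_force'])"
```

```text
time: 12.15
position: [0.486, 0.1491, 0.0358]
tool_rot: [0.593, 3.084, -0.0]
ft_force: [0.0, 0.4, -1.4]
grip_width: 0.486
[-0.04 -0.1  -0.07]
[ 0.01574394  0.4364994  -1.44385137]
```

```bash
python3 -m jog '[[[0,0,0,0,0,0,3],[0,0,0,0,0,0,3],[0,0,0,0,0,0,3],[0,0,0,0,0,0,3],[0,0,0,0,0,0,3],[0,0,0,0,0,0,3]]]' 20; python3 -c "
from h import *
c=cam('scene');print(ctrl.get_state()['ft_force']);f=c['frame'][170:260,300:420];f=(255*(f/255.)**.6).astype(np.uint8);save('crop7.png',cv2.resize(f,(800,600),interpolation=cv2.INTER_CUBIC))
for d in finder.spot_point('ring_a_mid','scene')[:2]:p=d['point'];print(d['conf'],p[1]*640,p[0]*400)"
```

```text
time: 12.75
position: [0.486, 0.1491, 0.0358]
tool_rot: [0.593, 3.084, -0.0]
ft_force: [-0.1, -0.0, 0.4]
grip_width: 0.346
[-0.37336213 -0.15412285 -0.05925382]
0.54 353.92 214.4
```

View pics/crop7.png

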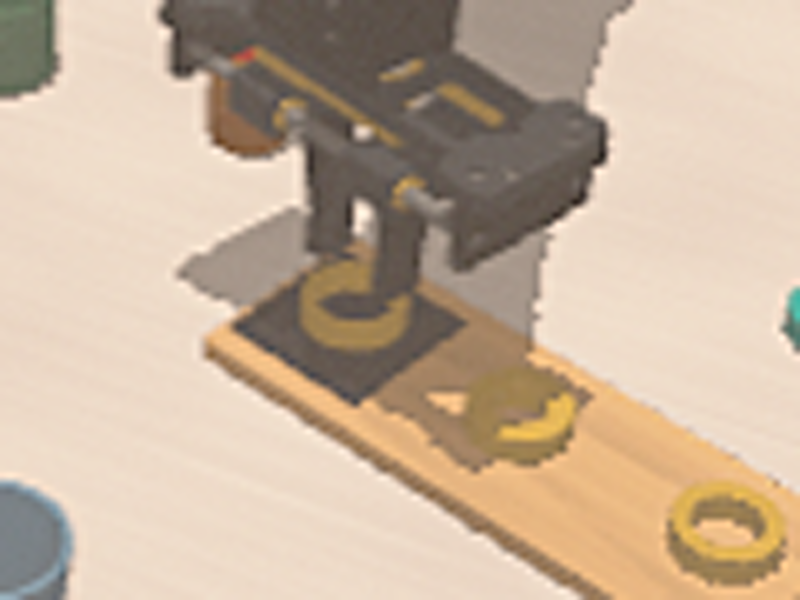

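The fingertips (scene (359,215) and (349.5,207.5)) are just over the collar's top rim, about 10 mm higher than I calculated. I'll open, go lower and feel for the board.

```bash
python3 -m jog '[[[0,0,0,0,0,0,7],[0,0,0,0,0,0,7],[0,0,0,0,0,0,7],[0,0,0,0,0,0,7],[0,0,0.4,0,0,0,7],[0,0,0,0,0,0,7]]]'; for i in 1 2 3; do python3 -m jog '[[[0,0,0.2,0,0,0,7],[0,0,0,0,0,0,7]]]'; done
```

```text
time: 13.45
position: [0.4856, 0.1489, 0.0313]
tool_rot: [0.593, 3.085, -0.001]
ft_force: [-0.0, 0.7, -0.0]
grip_width: 0.769
time: 13.65
position: [0.4858, 0.149, 0.0295]
tool_rot: [0.593, 3.085, -0.001]
ft_force: [-0.3, 0.8, 0.3]
grip_width: 0.798
time: 13.85
position: [0.4858, 0.149, 0.0276]
tool_rot: [0.593, 3.085, -0.001]
ft_force: [-0.1, 0.8, 0.1]
grip_width: 0.805
time: 14.05
position: [0.4859, 0.149, 0.0256]
tool_rot: [0.593, 3.085, -0.001]
ft_force: [0.1, 0.2, 0.1]
grip_width: 0.803
```

```bash
python3 -m jog '[[[0,0,0,0,0,0,4.2],[0,0,0,0,0,0,4.2],[0,0,0,0,0,0,4.2],[0,0,0,0,0,0,4.2],[0,0,0,0,0,0,4.2],[0,0,0,0,0,0,4.2]]]' 20
```

```text
time: 14.65
position: [0.4861, 0.1491, 0.0258]
tool_rot: [0.593, 3.084, -0.0]
ft_force: [-1.0, -0.3, -0.8]
grip_width: 0.494
```

```bash
python3 -m jog '[[[0,0,0,0,0,0,3.6],[0,0,0,0,0,0,3.6],[0,0,0,0,0,0,3.6]]]'; python3 -c "
from h import *
c=cam('scene');f=c['frame'][185:245,325:385];f=(255*(f/255.)**.6).astype(np.uint8);t=cam('top');g=t['frame'][185:245,260:320];g=(255*(g/255.)**.6).astype(np.uint8);save('crop8.png',np.hstack([cv2.resize(x,(400,400),interpolation=cv2.INTER_CUBIC) for x in(f,g)]))
for d in finder.spot_point('ring_a_mid','scene')[:2]:p=d['point'];print(d['conf'],p[1]*640,p[0]*400)"
```

```text
time: 14.95
position: [0.486, 0.1491, 0.0258]
tool_rot: [0.593, 3.084, -0.0]
ft_force: [-0.1, 0.4, -0.5]
grip_width: 0.424
0.56 352.51199999999994 212.0
```

View pics/crop8.png

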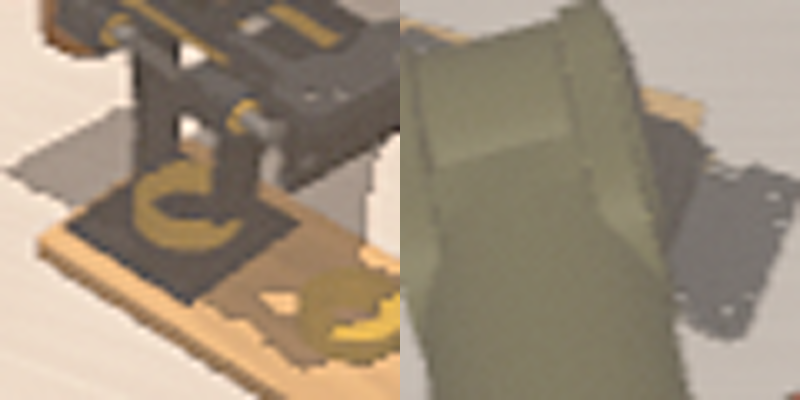

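```bash
python3 - <<'E'
from h import *
np.set_printoptions(precision=1,suppress=True)
c=cam("scene");M=R.from_rotvec([.593,3.084,0]).as_matrix()
TCP=np.array([.486,.1491,.0358])
for off in((0,0,0),(0,0,.01),(0,0,.015),(-.01,0,.01),(-.015,0,0)):
  tip=TCP+np.array(off)+.022*M[:,2]
  print(off)
  for sy in(-1,1):
    print(sy,*[proj(c,tip+M[:,1]*sy*y+M[:,0]*x) for x,y in((-.0095,.015),(-.0095,.03),(.0095,.015),(.0095,.03))])
# brass ring silhouette now
f=c["frame"][200:235,335:372];h=cv2.cvtColor(f,cv2.COLOR_RGB2HSV);m=((h[...,1]>110)&(h[...,0]>17)&(h[...,0]<32)&(h[...,2]>40)).astype(np.uint8)
for r in m: print("".join(".#"[v] for v in r))
E
```

```text
(0, 0, 0)
-1 [347.3 215.1] [343.8 212.5] [352.1 212.4] [348.5 209.9]
1 [354.5 220.3] [358.2 223. ] [359.3 217.6] [363.  220.2]
(0, 0, 0.01)
-1 [347.5 212.4] [343.9 209.8] [352.3 209.7] [348.7 207.2]
1 [354.7 217.6] [358.4 220.3] [359.6 214.9] [363.3 217.5]
(0, 0, 0.015)
-1 [347.6 211. ] [344.  208.5] [352.4 208.4] [348.8 205.9]
1 [354.9 216.3] [358.6 218.9] [359.7 213.5] [363.4 216.2]
(-0.01, 0, 0.01)
-1 [349.  210.4] [345.4 207.9] [353.7 207.8] [350.2 205.3]
1 [356.2 215.6] [359.9 218.3] [361.  212.9] [364.7 215.5]
(-0.015, 0, 0)
-1 [349.5 212.2] [346.  209.6] [354.2 209.6] [350.7 207.1]
1 [356.7 217.3] [360.4 220. ] [361.4 214.7] [365.1 217.2]
.....................................
.....................................
.....................................
.....................................
.....................................
.....................................
.....................................
.....................................
.....................................
.....................................
...................#.................
............................
[... 183 characters left out ...]
................
.....................................
.....................................
.............#.......................
...................#...#.............
.....................................
.....................................
.....................................
.....................................
.....................................
.....................................
.....................................
.....................................
.....................................
.....................................
.....................................
....................................#
...................................#.
.....................................
```

```bash
python3 -m jog '[[[0,0,0,0,0,0,7],[0,0,0,0,0,0,7],[0,0,0,0,0,0,7],[0,0,0,0,0,0,7],[0,0,0,0,0,0,7]]]'; for i in 1 2 3 4; do python3 -m jog '[[[0,0,0.2,0,0,0,7],[0,0,0,0,0,0,7]]]' | sed -n '2p;4p'; done
```

```text
time: 15.65
position: [0.486, 0.149, 0.0258]
tool_rot: [0.593, 3.084, -0.0]
ft_force: [-0.5, -0.3, 0.7]
grip_width: 0.762
position: [0.4858, 0.149, 0.0235]
ft_force: [-0.1, -0.4, 0.6]
position: [0.4858, 0.149, 0.0215]
ft_force: [-0.3, 0.2, 0.8]
position: [0.4859, 0.149, 0.0195]
ft_force: [-0.2, 0.1, -0.6]
position: [0.4858, 0.149, 0.0176]
ft_force: [0.2, -0.2, -0.2]
```

```bash
for i in 1 2 3 4; do python3 -m jog '[[[0,0,0.15,0,0,0,7],[0,0,0,0,0,0,7]]]' | sed -n '2p;4p'; done
```

```text
position: [0.4859, 0.149, 0.0161]
ft_force: [-0.2, -0.8, -0.5]
position: [0.4859, 0.149, 0.0146]
ft_force: [0.0, 0.2, -0.4]
position: [0.4859, 0.149, 0.0131]
ft_force: [-0.8, 0.0, 0.8]
position: [0.4859, 0.149, 0.0116]
ft_force: [0.8, 0.2, 0.5]
```

```bash
python3 -c "
from h import *
c=cam('scene');print(ctrl.get_state())
f=c['frame'][165:255,300:420];f=(255*(f/255.)**.6).astype(np.uint8);f=cv2.resize(f,(800,600),interpolation=cv2.INTER_CUBIC)
g,M=go([0,0,0]);tip=ctrl.get_state()['position']+.022*M[:,2]
for sy in(-1,1):
  P=[((proj(c,tip+M[:,1]*sy*y+M[:,0]*x)+.5-(300,165))*6.667).astype(int) for x,y in((-.0095,.035),(-.0095,.05),(.0095,.05),(.0095,.035))]
  cv2.polylines(f,[np.array(P)],True,(255,0,255),1)
save('crop9.png',f)"
```

```text
{'time': 17.3, 'joint_positions': array([-0.73436872,  0.24225917,  0.42380356,  2.0293179 , -0.12614157,
        0.8940959 ,  0.94860478]), 'qd': array([ 1.65800517e-03, -9.36886569e-04,  6.67044996e-04,  7.21725715e-05,
        5.70284514e-04,  1.30565648e-03, -1.34046812e-03]), 'joint_torque': array([-2.87616451e-03, -3.50084782e+01,  3.02905664e+00, -2.46214288e+01,
       -3.28558250e-03,  7.41425995e-02,  2.75479477e-03]), 'position': array([0.48597139, 0.14901811, 0.01170867]), 'tool_rot': array([ 5.92906225e-01,  3.08438919e+00, -3.80905314e-04]), 'ft_force': array([-0.30080834,  0.87212368, -0.17511007]), 'torque': array([ 0.00580963,  0.02138341, -0.0345393 ]), 'grip_width': 0.8058580398941554}
```

View pics/crop9.png

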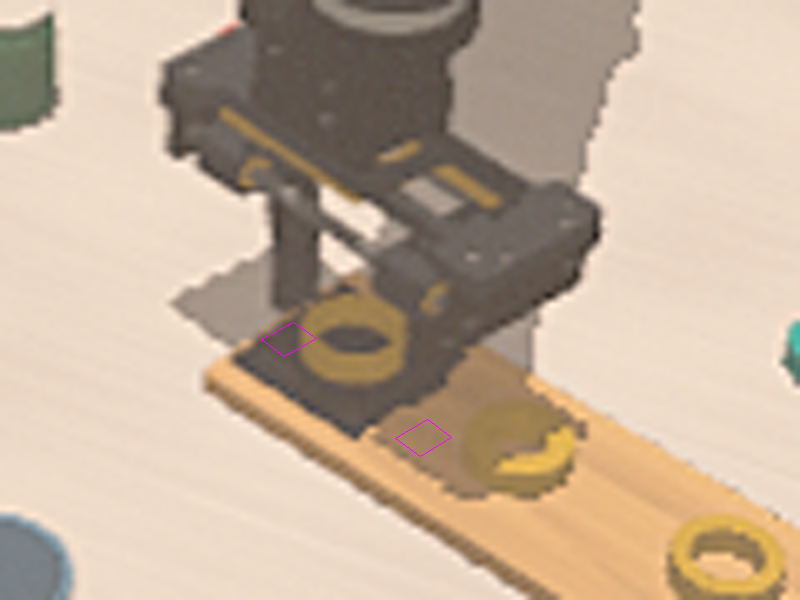

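Predicted and observed fingers differ by about 22 mm in z in all three pictures, so the fingertips are really at about the reported TCP. The earlier closes were all above the collar. The tips are now just over the board, so I'll grip here.

```bash
python3 -m jog '[[[0,0,-0.15,0,0,0,4.2],[0,0,0,0,0,0,4.2],[0,0,0,0,0,0,4.2],[0,0,0,0,0,0,4.2],[0,0,0,0,0,0,4.2],[0,0,0,0,0,0,4.2],[0,0,0,0,0,0,4.2]]]' 20
```

```text
time: 18.0
position: [0.486, 0.149, 0.0133]
tool_rot: [0.593, 3.084, -0.0]
ft_force: [-0.8, -1.0, 1.8]
grip_width: 0.52
```

```bash
python3 -m jog '[[[0,0,-1,0,0,0,4.2],[0,0,-3,0,0,0,4.2],[0,0,-4.5,0,0,0,4.2],[0,0,-4.5,0,0,0,4.2],[0,0,-4,0,0,0,4.2],[0,0,-1,0,0,0,4.2],[0,0,0,0,0,0,4.2]]]'; python3 -c "
from h import *
print(go([.5815,-.0505,.19],False)[0])
for n,z in (('scene',.14),('top',.14)):
  c=cam(n)
  for d in finder.spot_point('cone_tip',n)[:1]:p=d['point'];print(n,d['conf'],p[1]*640,p[0]*400,onz(c,p,z))
  for d in finder.spot_point('ring_a_mid',n)[:2]:p=d['point'];print(n,d['conf'],p[1]*640,p[0]*400,onz(c,p,.19))"
```

```text
time: 18.7
position: [0.487, 0.1496, 0.1956]
tool_rot: [0.592, 3.081, 0.005]
ft_force: [-0.1, -0.0, -1.3]
grip_width: 0.521
[-16.19 -15.08   0.56]
scene 0.69 275.2 178.6 [ 0.58547761 -0.04522944  0.14      ]
scene 0.52 252.608 161.20000000000002 [ 0.60618387 -0.0998812   0.19      ]
scene 0.51 361.024 158.20000000000002 [0.4515165  0.14411674 0.19      ]
top 0.87 353.408 179.4 [ 0.57991786 -0.04821396  0.14      ]
```

```bash
python3 -m jog '[[[-1.6,-1.5,0,0,0,0,4.2],[-3.24,-3.02,0,0,0,0,4.2],[-3.24,-3.02,0,0,0,0,4.2],[-3.24,-3.02,0,0,0,0,4.2],[-3.24,-3.02,0,0,0,0,4.2],[-1.6,-1.5,0,0,0,0,4.2],[0,0,0,0,0,0,4.2],[0,0,0,0,0,0,4.2]]]'; python3 - <<'E'
from h import *
np.set_printoptions(precision=3,suppress=True)
c=cam("scene");g,M=go([.582,-.05,.15],False);print(g);st=ctrl.get_state();print(st["position"],st["grip_width"])
f=c["frame"][130:230,225:325];f=(255*(f/255.)**.7).astype(np.uint8);f=cv2.resize(f,(600,600),interpolation=cv2.INTER_CUBIC)
for z in np.arange(0.03,.145,.01):
  u=((proj(c,(.582,-.05,z))+.5-(225,130))*6).astype(int);cv2.circle(f,tuple(map(int,u)),2,(255,0,255),-1)
X=st["position"]+[0,0,.0057]
P=[((proj(c,X+.023*np.array([np.cos(a),np.sin(a),0])+[0,0,dz])+.5-(225,130))*6).astype(int) for dz in(-.007,.007) for a in np.linspace(0,6.28,30)]
cv2.polylines(f,[np.array(P[:30]),np.array(P[30:])],True,(0,255,255),1)
save("crop10.png",f)
E
```

```text
time: 19.8
position: [0.5795, -0.0509, 0.1923]
tool_rot: [-0.594, -3.084, 0.001]
ft_force: [0.1, 0.9, -0.5]
grip_width: 0.521
[-0.25  0.06  4.24]
[ 0.579 -0.05   0.192] 0.5199330994520242
```

View pics/crop10.png

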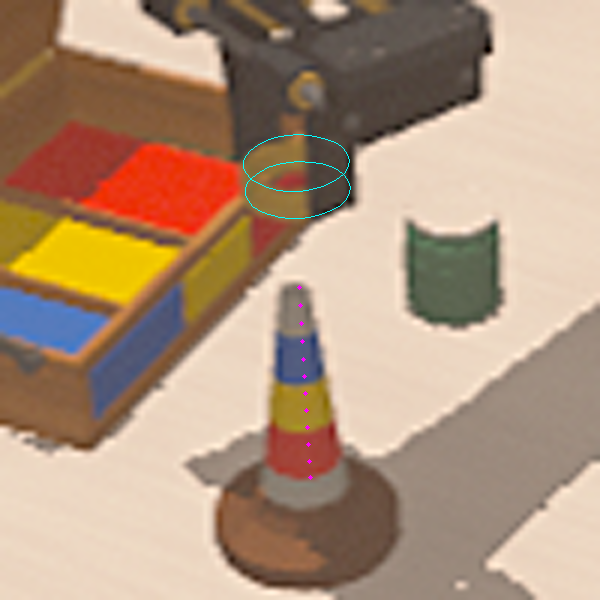

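The predicted collar outline lies on the real one at crop (295,175), so it's held and the tips ≈ TCP correction is right. The cone's tip is at crop (295,289), 1 px left of my estimate, so I'll use (0.585, -0.0515). All 12 views are used up, so checks are numeric from here on.

```bash
python3 -c "
from h import *
print(go([.584,-.0515,.13],False)[0])"; python3 -m jog '[[[-0.5,0.0,2,0,0,0,4.2],[0,0,2,0,0,0,4.2],[0,0,2,0,0,0,4.2],[0,0,0,0,0,0,4.2],[0,0,0,0,0,0,4.2]]]'; python3 -c "
from h import *
print(go([.584,-.0515,.076],False)[0],ctrl.get_state()['ft_force'])"
```

```text
[-0.5  -0.    6.24]
time: 20.35
position: [0.5845, -0.0512, 0.1335]
tool_rot: [0.59, 3.086, 0.0]
ft_force: [-0.6, -0.2, -0.7]
grip_width: 0.52
[ 0.04 -0.04  5.75] [-0.63871339 -0.23613659 -0.70667293]
```

```bash
python3 -m jog '[[[0,0,1.5,0,0,0,4.2],[0,0,1.5,0,0,0,4.2],[0,0,0,0,0,0,4.2]]]';  python3 -m jog '[[[0,0,1.2,0,0,0,4.2],[0,0,1.0,0,0,0,4.2],[0,0,0,0,0,0,4.2]]]'; python3 -m jog '[[[0,0,0.4,0,0,0,4.2],[0,0,0,0,0,0,4.2],[0,0,0,0,0,0,4.2]]]'
```

```text
time: 20.65
position: [0.5829, -0.0523, 0.1009]
tool_rot: [-0.592, -3.082, 0.001]
ft_force: [-1.0, -0.2, -1.0]
grip_width: 0.519
time: 20.95
position: [0.5835, -0.0527, 0.0796]
tool_rot: [-0.593, -3.083, 0.001]
ft_force: [-0.4, 0.1, -0.6]
grip_width: 0.517
time: 21.25
position: [0.585, -0.0528, 0.0777]
tool_rot: [0.593, 3.084, -0.0]
ft_force: [-0.2, -0.2, -0.2]
grip_width: 0.517
```

```bash
python3 -m jog '[[[0,0,0,0,0,0,6.5],[0,0,0,0,0,0,6.5],[0,0,0,0,0,0,6.5],[0,0,0,0,0,0,6.5],[0,0,0,0,0,0,6.5]]]'; python3 - <<'E'
from h import *
c=cam("scene");f=c["frame"]
for d in finder.spot_point("ring_a_mid","scene")[:3]:p=d["point"];print(d["conf"],p[1]*640,p[0]*400)
for z in(.059,.084,.109):print(z,proj(c,(.585,-.0515,z)))
h=cv2.cvtColor(f,cv2.COLOR_RGB2HSV)
for v in range(172,216,1): print(v,[tuple(map(int,h[v,u])) for u in(269,272,275,278,281)])
E
```

```text
time: 21.75
position: [0.5849, -0.0528, 0.0776]
tool_rot: [0.593, 3.084, 0.0]
ft_force: [0.6, 0.4, 0.9]
grip_width: 0.738
0.45 279.104 198.32
0.059 [274.71772649 201.4812342 ]
0.084 [274.30041399 194.39334465]
0.109 [273.87413181 187.12655537]
172 [(16, 162, 96), (12, 77, 43), (9, 53, 48), (13, 69, 224), (15, 62, 241)]
173 [(13, 178, 83), (8, 55, 51), (11, 61, 46), (14, 67, 125), (12, 71, 209)]
174 [(11, 104, 91), (13, 69, 199), (18, 68, 45), (14, 69, 48), (10, 72, 74)]
175 [(14, 74, 52), (14, 62, 249), (12, 67, 38), (13, 73, 49), (15, 49, 52)]
176 [(10, 67, 92), (14, 62, 251), (10, 63, 61), (15, 59, 52), (8, 45, 62)]
177 [(12, 63, 129), (14, 64, 163), (11, 65, 43), (13, 62, 58), (7, 54, 61)]
178 [(13, 60, 111), (14, 60, 64), (14, 85, 45), (12, 52, 64), (13, 48, 64)]
179 [(12, 61, 71), (10, 42, 54), (9, 59, 56), (11, 54, 66), (12, 51, 65)]
180 [(13, 65, 55), (10, 49, 62), (11, 45, 62), (12, 66, 58), (11, 58, 70)]
181 [(13, 83, 49), (14, 54, 61), (11, 46, 61), (13, 73, 49), (10, 49, 63)]
182 [(15, 83, 49), (13, 66, 54), (9, 55, 65), (15, 67, 46), (10, 49, 63)]
183 [(9, 70, 51), (9, 78
[... 1913 characters left out ...]
(18, 177, 114), (18, 171, 115), (19, 177, 117), (7, 113, 104)]
208 [(14, 58, 97), (12, 195, 119), (16, 181, 120), (4, 204, 129), (14, 54, 100)]
209 [(13, 58, 101), (5, 110, 114), (3, 193, 132), (6, 96, 114), (17, 53, 101)]
210 [(14, 68, 102), (16, 63, 110), (12, 58, 109), (18, 58, 105), (15, 60, 102)]
211 [(13, 77, 100), (16, 64, 108), (17, 56, 105), (16, 60, 106), (17, 61, 104)]
212 [(14, 75, 92), (16, 64, 108), (13, 64, 107), (16, 66, 108), (12, 75, 98)]
213 [(11, 134, 76), (16, 59, 108), (14, 62, 111), (16, 58, 114), (11, 103, 79)]
214 [(12, 150, 75), (11, 118, 82), (14, 78, 102), (11, 103, 79), (12, 133, 69)]
215 [(12, 131, 76), (10, 143, 73), (11, 133, 75), (11, 135, 72), (11, 124, 72)]
```

Scene rows: brass runs level at 204–207 across columns 269–281. Yellow is above it at 194–200, and red shows just above and below it. So the collar stopped on red, level and released. Now backing up and tilting to pick it off, since a vertical body would hit the cone tip.

```bash
python3 -m jog '[[[0,0,-2,0,0,0,6.5],[0,0,-4,0,0,0,6.5],[0,0,-4,0,0,0,6.5],[0,0,0,0,8,0,6.5],[0,0,0,0,8,0,6.5],[0,0,0,0,8,0,6.5],[0,0,0,0,8,0,6.5],[0,0,0,0,8,0,6.5],[0,0,0,0,0,0,6.5],[0,0,0,0,0,0,6.5]]]'; python3 - <<'E'
from h import *
np.set_printoptions(precision=3,suppress=True)
_,M=go([0,0,0]);z=M[:,2];rc=np.array([.585,-.052,.059]);T=rc+.006*z
print(M,T,go(T-.1*z,False)[0],go(T,False)[0])
E
```

```text
time: 22.85
position: [0.5844, -0.0532, 0.1749]
tool_rot: [-0.464, -2.403, -0.167]
ft_force: [-0.6, 0.1, 1.3]
grip_width: 0.746
[[-0.709  0.371 -0.6  ]
 [ 0.285  0.929  0.238]
 [ 0.645 -0.002 -0.764]] [ 0.581 -0.051  0.054] [-7.49  0.16 -0.55] [-7.49  0.16  9.45]
```

```bash
python3 -m jog '[[[-3.7,0.1,-0.5,0,0,0,6.5],[-3.8,0,0,0,0,0,6.5],[0,0,0,0,0,0,6.5],[0,0,2.5,0,0,0,6.5],[0,0,2.5,0,0,0,6.5],[0,0,0,0,0,0,6.5],[0,0,0,0,0,0,6.5]]]'; python3 - <<'E'
from h import *
_,M=go([0,0,0]);z=M[:,2];rc=np.array([.585,-.052,.059]);T=rc+.006*z
print(go(T,False)[0],ctrl.get_state()["ft_force"])
E
```

```text
time: 23.55
position: [0.612, -0.0619, 0.0983]
tool_rot: [-0.462, -2.411, -0.168]
ft_force: [0.1, 0.5, 1.0]
grip_width: 0.747
[-0.3  -0.08  5.46] [0.07589839 0.50717979 1.04587242]
```

```bash
python3 -m jog '[[[-0.2,0,2,0,0,0,6.5],[0,0,2,0,0,0,6.5],[0,0,0,0,0,0,6.5]]]'; python3 -m jog '[[[0,0,1,0,0,0,6.5],[0,0,0.3,0,0,0,6.5],[0,0,0,0,0,0,6.5],[0,0,0,0,0,0,6.5]]]';  python3 - <<'E'
from h import *
_,M=go([0,0,0]);z=M[:,2];rc=np.array([.585,-.052,.059]);T=rc+.006*z
print(go(T,False)[0],ctrl.get_state()["ft_force"])
E
```

```text
time: 23.85
position: [0.5888, -0.0529, 0.0639]
tool_rot: [-0.462, -2.408, -0.168]
ft_force: [-0.5, -0.6, -0.0]
grip_width: 0.746
time: 24.25
position: [0.582, -0.0505, 0.0534]
tool_rot: [-0.463, -2.409, -0.168]
ft_force: [0.3, 0.9, 0.4]
grip_width: 0.75
[ 0.11 -0.03 -0.04] [0.28014352 0.91669972 0.40203977]
```

```bash
python3 -m jog '[[[0,0,0,0,0,0,4.2],[0,0,0,0,0,0,4.2],[0,0,0,0,0,0,4.2],[0,0,0,0,0,0,4.2],[0,0,0,0,0,0,4.2],[0,0,0,0,0,0,4.2]]]' 20; python3 -m jog '[[[0.3,0,-0.38,0,0,0,4.2],[0.65,0,-0.76,0,0,0,4.2],[1.3,0,-1.53,0,0,0,4.2],[0,0,0,0,0,0,4.2]]]'; python3 -m jog '[[[2,0,-2.3,0,0,0,4.2],[2,0,-2.3,0,0,0,4.2],[2,0,-2.3,0,0,0,4.2],[0.6,0,-0.76,0,0,0,4.2],[0,0,0,0,0,0,4.2],[0,0,0,0,0,0,4.2]]]'
```

```text
time: 24.85
position: [0.5815, -0.0507, 0.0529]
tool_rot: [-0.463, -2.408, -0.168]
ft_force: [0.2, -1.4, 0.5]
grip_width: 0.522
time: 25.25
position: [0.5831, -0.0503, 0.0918]
tool_rot: [-0.462, -2.413, -0.169]
ft_force: [-0.4, 0.7, 0.0]
grip_width: 0.523
time: 25.85
position: [0.5798, -0.0497, 0.1876]
tool_rot: [-0.463, -2.407, -0.168]
ft_force: [0.2, -0.4, -1.2]
grip_width: 0.522
```

```bash
python3 - <<'E'
from h import *
np.set_printoptions(precision=4,suppress=True)
print(ctrl.get_state()["grip_width"])
for n in("scene","top"):
  c=cam(n)
  for l,z in(("ring_a_mid",.19),("red_bay",.008),("yellow_bay",.008),("blue_bay",.008),("knee_bar",.073),("spares_box",0)):
    for d in finder.spot_point(l,n)[:2]:
      p=d["point"];print(n,l,round(d["conf"],2),np.round([p[1]*640,p[0]*400],1),onz(c,p,z))
  # red floor: colour mask
  h=cv2.cvtColor(c["frame"],cv2.COLOR_RGB2HSV)
  for nm,lo,hi in(("red",None,None),("yel",24,32),("blu",105,120)):
    m=((h[...,0]<4)|(h[...,0]>176)) if lo is None else (h[...,0]>=lo)&(h[...,0]<=hi)
    m=(m&(h[...,1]>150)&(h[...,2]>60)).astype(np.uint8);m[:, :(180 if n=="scene" else 380)]=0; m[:,(285 if n=="scene" else 470):]=0
    k,L,st,ce=cv2.connectedComponentsWithStats(m);i=1+np.argmax(st[1:,4]);
    pts=np.array(np.where(L==i)[::-1]).T.astype(np.int32);q=cv2.boxPoints(cv2.minAreaRect(pts));print(n,nm,st[i,4],*[onz(c,(y+.5,x+.5),.008,1)[:2] for x,y in q])
E
```

```text
0.5221753371413672
scene red_bay 0.96 [253.  161.8] [ 0.383 -0.271  0.008]
scene yellow_bay 0.79 [236.7 173. ] [ 0.4644 -0.2788  0.008 ]
scene yellow_bay 0.52 [368.2 304.5] [0.7534 0.3098 0.008 ]
scene blue_bay 0.95 [222.4 184.5] [ 0.5382 -0.2796  0.008 ]
scene knee_bar 0.77 [197.7 182.7] [ 0.6343 -0.2854  0.073 ]
scene spares_box 0.9 [242.1 175.2] [ 0.457  -0.2633  0.    ]
scene red 189 [ 0.4203 -0.3543] [ 0.3686 -0.3827] [ 0.3633 -0.2601] [ 0.4138 -0.236 ]
scene yel 2 [ 0.5301 -0.0867] [ 0.5301 -0.0867] [ 0.5316 -0.0893] [ 0.5316 -0.0893]
scene blu 134 [ 0.5393 -0.2925] [ 0.5067 -0.3105] [ 0.5007 -0.2322] [ 0.5329 -0.2161]
top ring_a_mid 0.58 [355.8 176.3] [ 0.5826 -0.0509  0.19  ]
top ring_a_mid 0.26 [239.3 134.4] [0.7028 0.2774 0.19  ]
top red_bay 0.64 [422.  251.8] [ 0.3627 -0.2767  0.008 ]
top red_bay 0.53 [261.8 205.6] [0.5116 0.2357 0.008 ]
top yellow_bay 0.82 [424.5 220.6] [ 0.4623 -0.2866  0.008 ]
top yellow_bay 0.65 [425.3 247.1] [ 0.3775 -0.2875  0.008 ]
top blue_bay 0.8 [419.9 198.1] [ 0.5348 -0.2731  0.008 ]
top blue_bay 0.59 [301.9 142.2] [0.7176 0.1074 0.008 ]
top knee_bar 0.41 [424.6 166.4] [ 0.6281 -0.2744  0.073 ]
top spares_box 0.73 [421.  221.4] [ 0.4599 -0.2771  0.    ]
top spares_box 0.2 [355.6 176.5] [ 0.6062 -0.0667  0.    ]
top red 1200 [ 0.4176 -0.2082] [ 0.4286 -0.362 ] [ 0.3451 -0.3667] [ 0.3344 -0.2134]
top yel 604 [ 0.4881 -0.2051] [ 0.4947 -0.3057] [ 0.4304 -0.3088] [ 0.424  -0.2085]
top blu 72 [ 0.5207 -0.2165] [ 0.5659 -0.2173] [ 0.5659 -0.253 ] [ 0.5206 -0.2521]
```

Collar held again (width 0.522) and lifted off. Making the tool vertical and turning the jaws along the box's x axis.

```bash
python3 -m jog '[[[0,0,0,0,-8,0,4.2],[0,0,0,0,-8,0,4.2],[0,0,0,0,-8,0,4.2],[0,0,0,0,-8,0,4.2],[0,0,0,0,-8,0,4.2],[0,0,0,0,0,8,4.2],[0,0,0,0,0,8,4.2],[0,0,0,0,0,8,4.2],[0,0,0,0,0,8,4.2]]]' ; python3 -m jog '[[[0,0,0,0,0,8,4.2],[0,0,0,0,0,8,4.2],[0,0,0,0,0,8,4.2],[0,0,0,0,0,8,4.2],[0,0,0,0,0,0,4.2],[0,0,0,0,0,0,4.2]]]'; python3 -c "
from h import *
g,M=go([.384,-.2436,.15],False);print(g,np.round(M,2))"
```

```text
time: 27.45
position: [0.5796, -0.0496, 0.1894]
tool_rot: [1.428, 2.797, 0.001]
ft_force: [-0.4, 0.4, -0.9]
grip_width: 0.519
time: 28.05
position: [0.5799, -0.0497, 0.189]
tool_rot: [2.133, 2.305, 0.001]
ft_force: [-0.4, 0.5, -0.6]
grip_width: 0.52
[-17.82 -21.03   3.89] [[-0.08  1.    0.  ]
 [ 1.    0.08 -0.  ]
 [-0.    0.   -1.  ]]
```

```bash
python3 -m jog '[[[-1.5,-1.8,0,0,0,0,4.2],[-3,-3.5,0,0,0,0,4.2],[-3,-3.5,0,0,0,0,4.2],[-3,-3.5,0,0,0,0,4.2],[-3,-3.5,0,0,0,0,4.2],[-2.8,-3.4,0,0,0,0,4.2],[-1.5,-1.8,0,0,0,0,4.2],[0,0,0,0,0,0,4.2],[0,0,0,0,0,0,4.2]]]' ; python3 -c "
from h import *
g,M=go([.384,-.2436,.05],False);print(g)
c=cam('top')
for d in finder.spot_point('ring_a_mid','top')[:2]:p=d['point'];print(d['conf'],onz(c,p,.195))
for d in finder.spot_point('red_bay','top')[:2]:p=d['point'];print(d['conf'],onz(c,p,.008))
c=cam('scene')
for d in finder.spot_point('ring_a_mid','scene')[:2]:p=d['point'];print(d['conf'],onz(c,p,.195))
for d in finder.spot_point('red_bay','scene')[:2]:p=d['point'];print(d['conf'],onz(c,p,.008))"
```

```text
time: 28.95
position: [0.3839, -0.2427, 0.1891]
tool_rot: [2.136, 2.302, 0.003]
ft_force: [-0.7, 0.5, -0.7]
grip_width: 0.522
[-0.09 -0.03 13.91]
0.49 [ 0.37768512 -0.23709417  0.195     ]
0.34 [ 0.61266999 -0.23760578  0.195     ]
0.76 [ 0.37277404 -0.28675457  0.008     ]
0.4 [ 0.37026064 -0.2809374   0.008     ]
0.66 [ 0.36645967 -0.24741461  0.195     ]
0.8 [ 0.38082695 -0.29021539  0.008     ]
```

Descend in stages, watching the force; contact is expected near a tip height of 0.022.

```bash
python3 -m jog '[[[0,0,3.5,0,0,0,4.2],[0,0,3.5,0,0,0,4.2],[0,0,3.5,0,0,0,4.2],[0,0,2.5,0,0,0,4.2],[0,0,0,0,0,0,4.2]]]'; for i in 1 2 3 4 5; do python3 -m jog '[[[0,0,0.6,0,0,0,4.2],[0,0,0,0,0,0,4.2]]]' | sed -n '2p;4,5p'; done
```

```text
time: 29.75
position: [0.3813, -0.2412, 0.0556]
tool_rot: [-2.133, -2.299, 0.005]
ft_force: [-0.4, 0.6, -0.7]
grip_width: 0.519
position: [0.3848, -0.243, 0.0535]
ft_force: [-0.2, 0.1, -1.5]
grip_width: 0.52
position: [0.3842, -0.2428, 0.047]
ft_force: [0.6, 0.0, -0.8]
grip_width: 0.523
position: [0.3836, -0.2426, 0.0404]
ft_force: [-0.9, 0.1, -0.1]
grip_width: 0.52
position: [0.3834, -0.2426, 0.0341]
ft_force: [0.0, -0.3, -0.8]
grip_width: 0.521
position: [0.3834, -0.2426, 0.028]
ft_force: [0.3, -0.9, -0.8]
grip_width: 0.52
```

```bash
for i in 1 2; do python3 -m jog '[[[0,0,0.3,0,0,0,4.2],[0,0,0,0,0,0,4.2]]]' | sed -n '2p;4,5p'; done; python3 -m jog '[[[0,0,0,0,0,0,5.4],[0,0,0,0,0,0,5.4],[0,0,0,0,0,0,5.4],[0,0,0,0,0,0,5.4],[0,0,0,0,0,0,5.4]]]'
```

```text
position: [0.3837, -0.2428, 0.0254]
ft_force: [-0.8, -0.6, -1.3]
grip_width: 0.516
position: [0.3838, -0.2428, 0.0225]
ft_force: [-0.5, -0.0, -0.3]
grip_width: 0.519
time: 31.65
position: [0.384, -0.2429, 0.0229]
tool_rot: [2.137, 2.301, 0.001]
ft_force: [-0.3, -0.8, 0.4]
grip_width: 0.621
```

Released. Rising to z ≈ 0.2 and checking the collar.

```bash
python3 -m jog '[[[0,0,-1,0,0,0,5.4],[0,0,-3,0,0,0,5.4],[0,0,-4.5,0,0,0,5.4],[0,0,-4.5,0,0,0,5.4],[2,0,-4,0,0,0,5.4],[4.5,0,0,0,0,0,5.4],[4.5,0,0,0,0,0,5.4],[0,0,0,0,0,0,5.4]]]'; python3 - <<'E'
from h import *
np.set_printoptions(precision=4,suppress=True)
rb=np.array([.381,-.286]);ax=np.array([.9975,.07]);ay=np.array([-.07,.9975])
for n in("top","scene"):
  c=cam(n);f=c["frame"]
  for d in finder.spot_point("ring_a_mid",n)[:3]:
    p=d["point"];X=onz(c,p,.015);q=X[:2]-rb;print(n,round(d["conf"],2),np.round([p[1]*640,p[0]*400],1),X,"bay",q@ax,q@ay)
  u,v=proj(c,(.383,-.243,.015)).astype(int)
  h=cv2.cvtColor(f,cv2.COLOR_RGB2HSV)[v-12:v+13,u-14:u+15]
  # R red floor, B brass, . other
  for r in h: print("".join("R" if (p[0]<6 or p[0]>174) and p[1]>120 else "B" if 15<=p[0]<=32 and p[1]>110 else "." for p in r))
  for l in("knee_bar",):
    for d in finder.spot_point(l,n)[:2]:
      p=d["point"];print(l,d["conf"],np.round([p[1]*640,p[0]*400],1),onz(c,p,.073))
E
```

```text
time: 32.45
position: [0.3756, -0.128, 0.1936]
tool_rot: [2.128, 2.31, 0.004]
ft_force: [0.1, -0.1, -0.7]
grip_width: 0.617
.............RRRRRRRRRRRRRRRR
......RRRRRRRRRRRRRRRRRRRRRRR
......RRRRRRRRRRRRRRRRRRRRRRR
........RRRRRRRRRRRRRRRRRRRRR
.........RRRRRRRRRRRRRRRRRRRR
.................B..RRRRRRRRR
.................BBB.RRRRRRRR
.........................RRRR
.............................
.............................
.............................
.............................
.............................
.............................
.............................
.............................
.............................
.............................
.....................B.......
.............................
.............................
.............................
.............................
.............................
.............................
knee_bar 0.7 [425.5 164.5] [ 0.634  -0.2774  0.073 ]
knee_bar 0.26 [420.7 223.9] [ 0.4508 -0.2586  0.073 ]
scene 0.47 [259.7 160.9] [ 0.3759 -0.2479  0.015 ] bay -0.0024582461143974523 0.03841097053619513
.............................
.............................
.............................
RRRR...BB....................
RRRRRRRR...BB................
RRRRRRRRRRRR..BBBB...........
RRRRRRRRRRRRRRRR..BBB........
RRRRRRRRRRRRRRRRRRRR..B......
RRRRRRRRRR.BBBBB..RRRRR.....R
RRRRRRRR.BBBBBBBBBB.RRR....RR
RRRRRRR.BBBBBBBBBBB.RR....RRR
RRRRRR.BBBBBBBBBBBBB.....RRRR
RRRRRR.BB..RRRRRR.BB....RRRRR
RRRRRR.BB.RRRRRR..B....RRRRRR
RRRRRRRBBBBB..BBBB....RRRRRRR
RRRRRRR.BBBBBBBB......RRRRRRR
..RRRRR.BBBBBBB.....BBRRRRRRR
......RRRBBBBB.....BBBRRRRRR.
..........RRR.....BBBBRRRRR..
BBB..............BBBBBRRRR...
BBBBBB..........BBBBBBRRR....
BBBBBBBBBB.....BBBBBBBRR.....
BBBBBBBBBB....BBBBBBBB.......
BBBBBBBBB....BBBBBBBBB.......
BBBBBBBB....BBBBBBBBBB.......
knee_bar 0.55 [200.8 186.8] [ 0.6456 -0.264   0.073 ]
knee_bar 0.41 [296.6 177.5] [ 0.4706 -0.0472  0.073 ]
```

```bash
python3 - <<'E'
from h import *
np.set_printoptions(precision=4,suppress=True)
for n,(x0,x1,y0,y1) in(("top",(405,450,145,190)),("scene",(175,225,165,205))):
  c=cam(n);h=cv2.cvtColor(c["frame"],cv2.COLOR_RGB2HSV)[y0:y1,x0:x1]
  m=((h[...,0]>=5)&(h[...,0]<=14)&(h[...,1]>190)&(h[...,2]>110)).astype(np.uint8)
  k,L,st,ce=cv2.connectedComponentsWithStats(m);i=1+np.argmax(st[1:,4])
  pts=np.array(np.where(L==i)[::-1]).T+[x0,y0];print(n,st[i],pts.min(0),pts.max(0))
  vx,vy,cx,cy=cv2.fitLine(pts.astype(np.float32),cv2.DIST_L2,0,.01,.01).ravel();t=(pts-[cx,cy])@[vx,vy]
  for e in(t.min(),t.max()): u=np.array([cx,cy])+e*np.array([vx,vy])+.5;print("end",u,onz(c,(u[1],u[0]),.073,1))
c=cam("scene")
for X in((.376,-.246),(.383,-.243),(.381,-.248)):
  P=np.array([proj(c,(X[0]+.023*np.cos(a),X[1]+.023*np.sin(a),z)) for a in np.linspace(0,6.28,40) for z in(.008,.022)]);print(X,P.min(0),P.max(0),"|",proj(c,(.383,-.243,.015)).astype(int))
E
```

```text
top [19 20  2 10 11] [424 165] [425 174]
end [425.266 165.508] [ 0.6309 -0.2766  0.073 ]
end [425.5741 174.4975] [ 0.6029 -0.277   0.073 ]
scene [21 12 13 12 51] [196 177] [208 188]
end [196.9022 187.9664] [ 0.6556 -0.2702  0.073 ]
end [208.7298 177.7665] [ 0.5989 -0.2734  0.073 ]
(0.376, -0.246) [253.1239 155.6476] [267.0983 166.5522] | [259 162]
(0.383, -0.243) [252.6591 156.8388] [266.6941 167.8119] | [259 162]
(0.381, -0.248) [251.7723 156.178 ] [265.7821 167.1135] | [259 162]
```

The collar's silhouette (columns 251–265, rows 158–168, red floor visible in the bore) matches one lying flat, and puts it at about (+8, +40) mm in the red bay frame. Next is the bar: jaws along y, with the body outside the lid's sweep.

```bash
python3 -m jog '[[[0,0,0,0,0,8.2,0],[0,0,0,0,0,8.2,0],[0,0,0,0,0,8.2,0],[0,0,0,0,0,8.2,0],[0,0,0,0,0,8.2,0],[0,0,0,0,0,8.2,0],[0,0,0,0,0,8.2,0],[0,0,0,0,0,8.2,0],[0,0,0,0,0,8.2,0],[0,0,0,0,0,8.2,0],[0,0,0,0,0,8.2,0],[0,0,0,0,0,0,0]]]'; python3 -c "
from h import *
g,M=go([.641,-.2735,.13],False);print(g,np.round(M,2),ctrl.get_state()['joint_positions'])"
```

```text
time: 34.1
position: [0.3756, -0.1335, 0.1926]
tool_rot: [3.139, 0.109, 0.001]
ft_force: [1.1, 0.2, 0.3]
grip_width: 0.001
[25.51 15.79  6.27] [[ 1.    0.07  0.  ]
 [ 0.07 -1.   -0.  ]
 [ 0.    0.   -1.  ]] [ 0.00580082 -0.22294889  0.23471634  2.06597932  0.05373857  1.29262234
 -1.28150335]
```

```bash
python3 -m jog '[[[2,0,0,0,0,0,0],[4.3,0,0,0,0,0,0],[4.3,0,0,0,0,0,0],[4.3,0,0,0,0,0,0],[4.3,0,0,0,0,0,0],[4.3,0.8,0,0,0,0,0],[2,4,0,0,0,0,0],[0,4,0,0,0,0,0],[0,4,0,0,0,0,0],[0,3,0,0,0,0,0],[0,0,3,0,0,0,0],[0,0,3,0,0,0,0]]]'; python3 -m jog '[[[0,0,0,0,0,0,0],[0,0,0,0,0,0,0]]]'; python3 - <<'E'
from h import *
np.set_printoptions(precision=4,suppress=True)
g,M=go([.641,-.2735,.09],False);print(g)
c=cam("scene");st=ctrl.get_state()
print("tip px",proj(c,st["position"]),"bar pts",proj(c,(.634,-.2735,.073)),proj(c,(.65,-.2735,.073)))
h=cv2.cvtColor(c["frame"],cv2.COLOR_RGB2HSV)[160:195,180:225]
for r in h: print("".join("O" if 5<=p[0]<=14 and p[1]>190 and p[2]>110 else "#" if p[2]<75 else "." for p in r))
E
```

```text
time: 35.3
position: [0.6413, -0.2756, 0.1328]
tool_rot: [3.137, 0.112, 0.004]
ft_force: [0.5, 1.0, -1.1]
grip_width: 0.003
time: 35.5
position: [0.641, -0.2725, 0.1326]
tool_rot: [-3.139, -0.114, 0.001]
ft_force: [-0.4, 0.1, 0.6]
grip_width: 0.005
[-0.01  0.1   4.26]
tip px [196.0528 167.636 ] bar pts [200.9297 183.8008] [197.2891 186.6354]
.........############........................
..........###########........................
..........###########........................
..........############.......................
..........############.......................
...........###########.......................
...........###########.......................
...........##########........................
...........#########.........................
............##.###...........................
................#............................
.............................................
.............................................
.............................###.............
............................#.....#..........
...........................#.........##......
....................
[... 153 characters left out ...]
..........
.......................OOOOOO#######...#.....
.......................OOOO.O...######.......
......................OOOO.......######......
....................OOOOO..........######....
...................OOOOO.............######..
..................OOOOO................######
.................OOOOO...................####
................OOOO.......................##
.................OO..........................
.............................................
.............................................
.............................................
.............................................
.............................................
.............................................
```

```bash
python3 -m jog '[[[0,0.05,2.5,0,0,0,0],[0,0,1.5,0,0,0,0],[0,0,0,0,0,0,0]]]';  python3 -m jog '[[[0,0,0.8,0,0,0,0],[0,0,0.8,0,0,0,0],[0,0,0.7,0,0,0,0],[0,0,0.5,0,0,0,0]]]'; python3 -m jog '[[[0,0,0.2,0,0,0,0],[0,0,0,0,0,0,0]]]'; python3 - <<'E'
from h import *
c=cam("scene")
h=cv2.cvtColor(c["frame"],cv2.COLOR_RGB2HSV)[160:205,180:225]
for r in h: print("".join("O" if 5<=p[0]<=14 and p[1]>190 and p[2]>110 else "#" if p[2]<75 else "." for p in r))
E
```

```text
time: 35.85
position: [0.6403, -0.2725, 0.0915]
tool_rot: [-3.139, -0.112, 0.003]
ft_force: [-0.6, -0.1, -0.5]
grip_width: 0.002
time: 36.25
position: [0.6412, -0.2732, 0.0644]
tool_rot: [3.14, 0.111, 0.001]
ft_force: [1.2, 0.3, 0.0]
grip_width: 0.002
time: 36.45
position: [0.6411, -0.2732, 0.0626]
tool_rot: [3.14, 0.111, 0.0]
ft_force: [-0.8, -0.2, -0.4]
grip_width: 0.006
...##########################################
......#######################################
.#........###################################
###..........################################
########.........############################
#############.......#########################
#######..#######........#####################
######...###########......#######.###########
######..################.####################
######..###########..########################
######...#########..#######.#################
...###############.#######.....##############
.......#.########..#######.....##############
.........########...#####.....##############.
...........#######..######....##############.
...........##############..##.####
[... 645 characters left out ...]
.........#
....................#OOO.....................
..................OOOOO......................
.................OOOO........................
.................OOO.........................
..................O..........................
.............................................
.............................................
.............................................
.............................................
.............................................
.............................................
.............................................
.............................................
.............................................
.............................................
```

The bar is 6 rows (about 20 mm) lower, so the knee has broken. Withdrawing outward and up.

```bash
python3 -m jog '[[[0,0,-1.5,0,0,0,0],[1.5,0,-3,0,0,0,0],[2.5,0,-4,0,0,0,0],[0,-2,-4,0,0,0,0],[0,-4,-1,0,0,0,0],[0,-4,0,0,0,0,0],[0,-4,0,0,0,0,0],[0,0,0,0,0,0,0]]]'; python3 -m jog '[[[0,0,0,0,0,0,0],[0,0,0,0,0,0,0],[0,0,0,0,0,0,0],[0,0,0,0,0,0,0],[0,0,0,0,0,0,0],[0,0,0,0,0,0,0],[0,0,0,0,0,0,0],[0,0,0,0,0,0,0],[0,0,0,0,0,0,0],[0,0,0,0,0,0,0],[0,0,0,0,0,0,0],[0,0,0,0,0,0,0]]]';python3 -m jog '[[[0,0,0,0,0,0,0],[0,0,0,0,0,0,0],[0,0,0,0,0,0,0],[0,0,0,0,0,0,0],[0,0,0,0,0,0,0],[0,0,0,0,0,0,0],[0,0,0,0,0,0,0],[0,0,0,0,0,0,0],[0,0,0,0,0,0,0],[0,0,0,0,0,0,0],[0,0,0,0,0,0,0],[0,0,0,0,0,0,0]]]' ; python3 - <<'E'
from h import *
for i in range(2):
 for n in("scene","top"):
  c=cam(n)
  for d in finder.trace("lid",n)[:1]:
    ys,xs=np.where(d["region"]);print(n,round(d["conf"],2),len(xs),xs.min(),xs.max(),ys.min(),ys.max())
  h=cv2.cvtColor(c["frame"],cv2.COLOR_RGB2HSV);x0,x1,y0,y1=(180,285,90,215) if n=="scene" else (385,470,150,270)
  q=h[y0:y1,x0:x1];print("red/yel/blu floor px",[int(((q[...,1]>150)&(q[...,2]>60)&k).sum()) for k in((q[...,0]<4)|(q[...,0]>176),(q[...,0]>=24)&(q[...,0]<=32),(q[...,0]>=105)&(q[...,0]<=120))])
  B=[(s*.131,t*.09) for s,t in((-1,-1),(1,-1),(1,1),(-1,1))]
  P=np.array([proj(c,(.462+.9975*a-.07*b,-.28+.07*a+.9975*b,.064)) for a,b in B]);print("shut lid expected",P.min(0),P.max(0))
E
```

```text
time: 37.3
position: [0.6726, -0.1211, 0.2001]
tool_rot: [-3.134, -0.127, -0.006]
ft_force: [0.2, 0.2, 0.7]
grip_width: 0.011
time: 38.5
position: [0.6712, -0.1307, 0.198]
tool_rot: [3.139, 0.111, 0.001]
ft_force: [0.3, -0.3, 0.7]
grip_width: 0.008
time: 39.7
position: [0.6712, -0.1308, 0.198]
tool_rot: [3.139, 0.111, 0.001]
ft_force: [0.6, -0.4, -0.4]
grip_width: 0.008
scene 0.57 2189 189 278 143 204
red/yel/blu floor px [438, 2, 9]
shut lid expected [186.70675953 133.82894822] [279.38124563 187.01534774]
top 0.79 3256 411 458 175 264
red/yel/blu floor px [0, 0, 0]
shut lid expected [394.23468678 176.12062205] [459.51962456 265.19295637]
scene 0.87 2121 188 279 143 205
red/yel/blu floor px [431, 3, 9]
shut lid expected [186.70675953 133.82894822] [279.38124563 187.01534774]
top 0.79 3179 412 458 177 264
red/yel/blu floor px [0, 0, 0]
shut lid expected [394.23468678 176.12062205] [459.51962456 265.19295637]
```

```bash
python3 -m jog '[[[0,0,0,0,0,0,0],[0,0,0,0,0,0,0],[0,0,0,0,0,0,0],[0,0,0,0,0,0,0],[0,0,0,0,0,0,0]]]' >/dev/null; python3 - <<'E'
from h import *
for n,(x0,x1,y0,y1) in(("scene",(180,290,125,215)),("top",(380,470,150,275))):
  c=cam(n);h=cv2.cvtColor(c["frame"],cv2.COLOR_RGB2HSV)[y0:y1:2,x0:x1]
  print(n)
  for r in h: print("".join("R" if (p[0]<4 or p[0]>176) and p[1]>150 else "Y" if 22<=p[0]<=32 and p[1]>150 else "U" if 100<=p[0]<=122 and p[1]>90 else "#" if p[2]<75 else "w" if p[1]>95 else "." for p in r))
E
```

```text
scene
wwww######################....###################################.............................................
www##########################.####################################............................................
www###################################################################...########.............................
www#################################################################################..........................
www.##################.....#########################################################..........................
......#############........wwwwwwww#################################################..........................
.......#######.............###wwwwwwwwwwwww########################################...........................
.......#######..###.....################wwwwwwwwwww####################.##########............................
.......#####..........#.###########www##########wwwwwwwww#########################............................
........................##########ww######################ww#######################wwwwww......
[... 8937 characters left out ...]
wwwwwwwwwwwwwwwwwwwwwwwwwwwwwwwwwwwwwwwwwwwwwwwwwww............
w.w.wwwwwwwwwwwwwwwwwwwwwwwwwwwwwwwwwwwwwwwwwwwwwwwwwwww..................................
wwwwwww.wwwwwwwwwwwwwwwwwwwwww............................................................
wwwwww.wwwwwwwwwwwwwwwwwwwwww.............................................................
wwwww.wwwwwwwwwwwwwwwwwwwwwww.............................................................
wwww.wwww.wwwwwwwwwwwwwwwwww..............................................................
.wwwwwwwwwwwwwwwwwwwwwwww..ww.............................................................
wwww.wwwwwwwwwwwwww.wwwwww.ww.............................................................
```

The lid lies flat on the box and is unchanged between readings. The coloured patches still visible are the panels on the box's outer wall. The robot is clear, so I'm handing in.

```bash
python3 -c "
from bench import close_job,ctrl
s=ctrl.get_state();print(s['time'],abs(s['qd']).max(),s['ft_force']);print(close_job())"
```

```text
40.7 0.0012058714399403292 [-0.19458995  0.00130243 -0.81846198]
the job is handed in; nothing more can be done
None
```

The job is handed in at 40.7 s: the collar from the black square stopped on the red band, and it now lies in the red bay under the shut lid.

- **Sizing:** I let go of the collar over the cone and it dropped and seated by itself. In the picture it was level, with red showing directly above and below it.
- **Placing:** I released it a little above the floor of the red bay. Its outline then matched a collar lying flat, about +8 mm in x and +40 mm in y from the bay centre, inside the allowed range.
- **Lid:** The bar had sunk about 20 mm when I pulled away. Once the lid had come down, no bay floor showed in the top view. The lid's outline was the same in both readings to within 1–2 px, and the arm was still and clear.

**What failed or disagreed:**
- **Fingertips:** My first three closes missed, and a fourth slipped off the collar's top edge. The fingertips turned out to be at about the reported tool point, not 22 mm ahead of it as described. Comparing pictures with predictions showed this, and after correcting for it both grips held (45 mm opening).
- **Lid outline:** Scene-view lid rows started at 143, not the 134 I expected, and top-view columns at 411, not 394. I put this down to the arm blocking the view, but did not confirm it.
- **Pictures and last checks:** I used all 12 viewings before the collar went on the cone, so every check after that was on pixel values and network outputs. I did not re-measure the other collars or the kitchen things at the end, but no unexpected contact force showed.

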